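Pile a second blank in the stack-cutting jig and start its clamp screw

ROBOT

A 6-joint arm with a two-finger parallel gripper is mounted at the origin on the work surface; the furniture and walls round the work are solid. World frame = base frame: x ahead of the robot, y to its left, z up, the work surface at z = 0. Lengths are in m, angles in degrees, forces in N, time in s.
With the tool pointing down it reaches from about 0.4 to 0.825 m from the base axis. Payload 7 kg.
Tool frame: the origin (TCP) lies midway between the tips of the shut fingers; the grasp point (between the pads) lies 19 mm behind it; z points along the fingers, y is the direction in which the jaws open and shut (so a half turn about z gives the same grasp; the last joint's range is limited). The gripper opens to 88 mm and grips with 3 to 60 N. Pads are 19 mm wide; open, the fingers measure 130 mm over their backs; the gripper's body (78 mm by 193 mm) begins 47 mm behind the grasp point.
Start: joints at [-56.545, 20.546, 0.682, 0, -70.136, -16.507], TCP at [0.197, -0.646, 0.227] pointing down, gripper open.
Joint ranges: [-176.03, 176.03], [-82.01, 121.73], [-58.28, 71.71], [-173.87, 95.51], [-174.79, -0.11], [-173.66, 173.66]. Speed limits (degrees/s): [136.94, 136.94, 172.46, 180, 180, 180].

INTERFACE

Orientations are given as [roll, pitch, yaw] about the fixed x, y, z axes, in that order (R = Rz(yaw) Ry(pitch) Rx(roll)).
In Python, from plant import get_state, capture, close_job gives the robot as it stands.
- The arm moves only by the tool apply_moves, never from a script. Its argument "commands" is a list of rows, each an object with "grip": the opening, from 0 (shut) to 1 (fully open); "dp": the shift along the tool's x, y, z in mm, a list of three; "yaw": the turn about the tool's z in rad. A call has 1 to 12 rows; each row is the pose to reach, as a shift and turn from the pose commanded when the call began, along the tool's axes at that moment; what a row does not reach only later rows make up. A row lasts 1/8 s, in which the tool goes at most 62.5 mm and 10.7 degrees, less where a joint would pass 70% of its speed; a pose out of reach is approached as far as the arm can. A call with a gripper value outside its range is refused whole. The fingers move at their own pace and stop on an object; "newtons" is the grip in N (left out, the last holds). Time passes only in rows, so rows that repeat a pose let the fingers close. It gives the time, the measured TCP pose, the force and the opening at its end, in the units of the state.
- get_state(): the state, without advancing time (a new reading comes with each control period).
- capture(name): name is "scene" or "top" or "wrist"; returns a dict with "color" (400x640x3 uint8, red, green, blue), "camera_matrix" (3x3 intrinsics, pixels), "xyz" and "rotation" of the camera in the world; the wrist camera has in their place "T_tool_cam" (4x4, takes a point from camera to tool coordinates, whose origin is the TCP and whose axes are the flange's). Camera axes: x right, y up, looking along -z (the intrinsics and any distortion apply to the point x, -y, -z); pixel columns grow to the right and rows downward; lengths in m; the calibration is good to about 2 mm. A picture is of the moment at which its call begins: read the wrist's pose just before it. There is no depth.
- close_job(): hands the job in, once; it reports no verdict.
The state is a dict: "time_s": time; "joints": joint angles; "qd": joint speeds; "joint_torque": joint torques, N m; "tcp_pos": TCP position; "eef_rot": TCP orientation; "contact_force": force on the tool from outside, world axes, zero at the start; "moment": the same for the moment, N m; "gripper_width": finger opening in m.
Only numpy, scipy, OpenCV 4.12 (cv2) and the standard library are available. Lean on these libraries where they do the work, as an engineer would, in place of code of your own. Each camera call takes 0.05 s, during which the arm holds its last target.

TASK

The jig on the saw already holds one wooden blank. Lay the loose blank of the same size flat on top of it, square and flush with it against the jig's three steel pins, and let go; then push the jig's captive wing knob down against its spring and turn it clockwise until it stops, so that its screw catches, stays down by itself and the jaw closes on the pile. Leave the folding rule, the tape measure and the two offcuts of other sizes where they lie.

Things in the scene. Friction and masses are not known exactly. Their poses are not given: they have to be found in the camera images.
- jig: Fixed jig: plywood board 104 x 291 x 12 mm on the saw top; origin on the saw top under the centre of the blanks' place. Local y is the long axis, -y towards the knob (roughly away from the robot). Three 12 mm steel pins, tops 58 mm above the saw top: two on the local +x side of the blanks, 78 mm either side of the middle (a finger fits between), one at the +y end; the -x side is open.
- jig_seat (a point): Point on the jig's board (12 mm above the saw top) at the centre of the blanks' place; axes as the jig. A blank centred here has 0.7 mm to the side pins, 0.5 mm to the end pin (+y) and 5 mm to the aluminium jaw (-y end, 44 mm wide, top 63 mm above the saw top) while the knob is up; screwing the knob down moves the jaw 4 mm towards the pile.
- blank_low_c (a point): Centre of the loose wooden blank that already lies in the jig: 58 x 220 x 28 mm (local x, y, z), underside 12 mm and top 40 mm above the saw top.
- blank_top_c (a point): Centre (14 mm above its underside) of the other wooden blank of the same size, 58 x 220 x 28 mm (local x across, y along), about 0.18 kg, flat on the saw top. Grip it across its 58 mm width at mid-length; fingertips that reach below its underside would meet the lower blank. Either end may face the knob. In place its centre is 54 mm above the saw top.
- knob_grip (a point): Grip point of the black wing knob, on its upright axis, 144 mm from the jig's origin along local -y, 106 mm above the saw top while up. The wing is an upright bar 46 mm long (this point's x), 14 mm thick (its y), 83 to 119 mm above the saw top when up; pinch it across the 14 mm. Below it a 13 mm stem enters a round housing, top 63 mm above the saw top.
- knob_lift (a joint): How far the knob is pushed down, m: 0 up (spring, 3 N growing to 9 N), 0.0095 at its lower stop. Push it down 7 to 9 mm before turning and keep it down while turning; the thread catches it at 6 mm, draws it in and holds it at 8 mm by the end of the turn.
- knob (a joint): Turn of the knob, rad, clockwise seen from above; starts between 0 and 0.15, stops at 1.45. While the knob is up it is blocked at about 0.2: do not force it. It stays where it is left (friction 0.06 N m); once turned past about 0.7 the thread keeps the knob down when let go.
- rule: Yellow folding rule, 16 x 236 x 19 mm, loose on the left end of the saw top; to be left alone.
- long_offcut: Loose wooden offcut of another size, 62 x 272 x 22 mm; to be left alone.
- thick_offcut: Loose wooden offcut of another size, 45 x 175 x 40 mm (narrower, shorter and thicker than the blanks), lying beside the loose blank on either side of it; origin under its centre; to be left alone.
- tape: Yellow and black tape measure, 36 x 94 x 69 mm, loose; to be left alone.

How it is judged:
By the outcome, as a careful person would: the job done as asked, in the order asked, and still so for the second after the job is handed in, with the robot touching nothing.
It also fails if it takes over 48 s, if anything falls off the work surface, if the arm or the gripper's body presses on something with over 40 N, if the wrist force passes 120 N, or if a joint passes its speed limit or range.

## Working session

There is one attempt and no reset: what is moved stays moved. The work goes in short steps, Python scripts to look and compute and a tool call to move; the robot and the scene stay as the last step left them, time stands still between calls to the robot, and variables do not carry over. Pictures are saved under pics/ and viewed, and the job is handed in when it is done.

Besides the shell and the picture viewer there is one more tool, called after "Emit:" as name(argument=value, ...), one argument or row to a line, values as JSON. apply_moves: Moves the arm, as the interface text tells. Its arguments: {"type":"object","properties":{"commands":{"type":"array","items":{"type":"object","properties":{"grip":{"type":"number"},"dp":{"type":"array","items":{"type":"number"}},"yaw":{"type":"number"}}}},"newtons":{"type":"number"}},"required":["commands"]}

```bash
ls; mkdir -p pics; python3 - <<'E'
from plant import get_state, capture
import cv2
s=get_state(); print(s)
for n in ["scene","top","wrist"]:
    c=capture(n); cv2.imwrite(f"pics/{n}0.png",c["color"][:,:,::-1])
    print(n,{k:v for k,v in c.items() if k!="color"})
E
```

```text
pics
{'time_s': 0.0, 'joints': array([-5.65460455e+01,  2.05914330e+01,  6.31248453e-01, -1.92625034e-02,
       -7.01367170e+01, -1.65073455e+01]), 'qd': array([-0.08957128,  0.06036603, -0.06420404, -0.05717032, -0.02393587,
        0.02215474]), 'joint_torque': array([ 5.71624514e-04, -5.82714808e+01,  2.93048948e+01,  6.99693918e+00,
        6.80900455e-03, -1.78523433e-04]), 'tcp_pos': array([ 0.1965652 , -0.64520594,  0.22560624]), 'eef_rot': array([ 1.79901947e+02, -1.01745375e-02, -1.63059943e+02]), 'contact_force': array([-0.33647505, -0.53016053,  0.19185987]), 'moment': array([-0.02167934, -0.00870668, -0.01382442]), 'gripper_width': 0.08748831756305117}
scene {'camera_matrix': array([[503.89490084,   0.        , 314.67401221],
       [  0.        , 503.89490084, 196.61669617],
       [  0.        ,   0.        ,   1.        ]]), 'xyz': array([-0.52869291, -1.02239032,  0.8595112 ]), 'rotation': array([ 59.32948862,   1.16710199, -47.30621466])}
top {'camera_matrix': array([[435.33498795,   0.        , 312.13248023],
       [  0.        , 435.33498795, 198.68134794],
       [  0.        ,   0.        ,   1.        ]]), 'xyz': array([ 0.15763685, -0.1158077 ,  1.44406823]), 'rotation': array([ 12.22448721,  -0.13679427, -91.96813047])}
wrist {'camera_matrix': array([[295.20838625,   0.        , 317.04459474],
       [  0.        , 295.20838625, 198.04756255],
       [  0.        ,   0.        ,   1.        ]]), 'T_tool_cam': array([[-3.51331219e-04,  9.55078002e-01,  2.96354325e-01,
         7.99469381e-02],
       [ 9.99999741e-01,  1.49550639e-04,  7.03544996e-04,
        -1.60620797e-03],
       [ 6.27620371e-04,  2.96354496e-01, -9.55077808e-01,
        -1.58584660e-01],
       [ 0.00000000e+00,  0.00000000e+00,  0.00000000e+00,
         1.00000000e+00]])}
```

View pics/scene0.png

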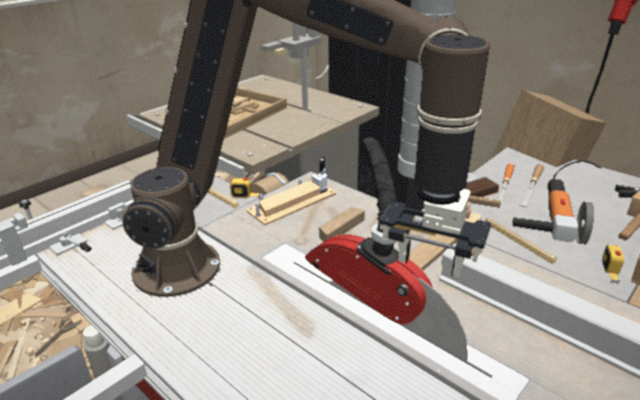

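View pics/top0.png

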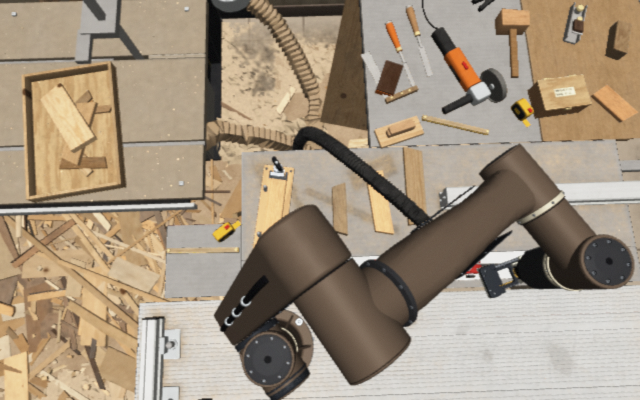

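View pics/wrist0.png

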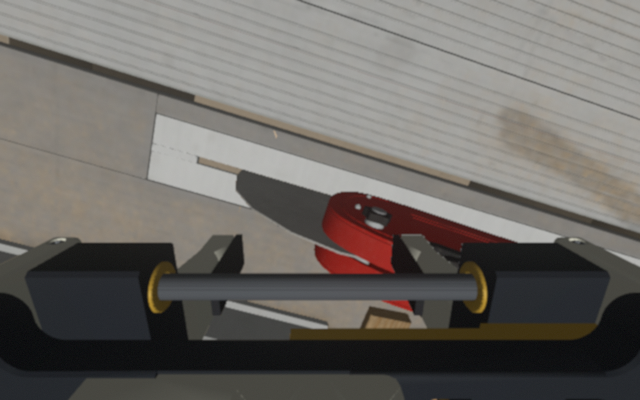

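```bash
python3 - <<'E'
import cv2
t=cv2.imread("pics/top0.png"); c=t[130:270,160:460]; cv2.imwrite("pics/topc.png",cv2.resize(c,None,fx=2.66,fy=2.66,interpolation=cv2.INTER_CUBIC))
t=cv2.imread("pics/scene0.png"); c=t[130:290,200:480]; cv2.imwrite("pics/scenec.png",cv2.resize(c,None,fx=2.8,fy=2.8,interpolation=cv2.INTER_CUBIC))
E
```

```text
(no output)
```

View pics/topc.png

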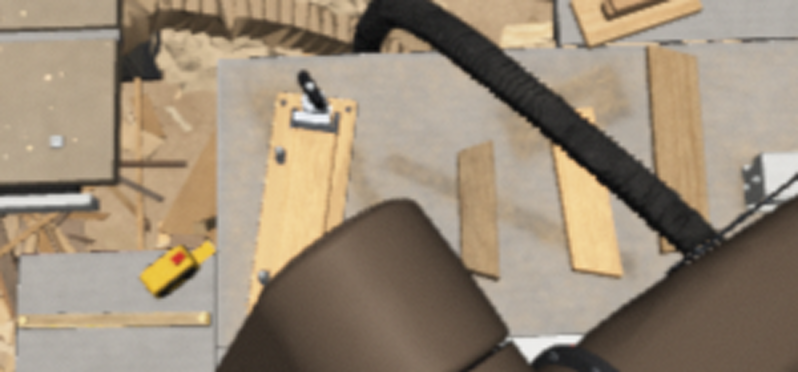

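View pics/scenec.png

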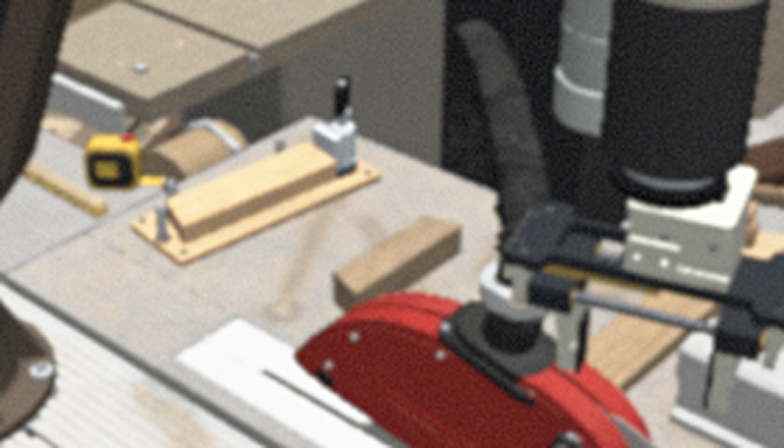

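```bash
cat > h.py <<'E'
import numpy as np, cv2
from scipy.spatial.transform import Rotation as R
from plant import get_state, capture
def camT(c, s=None):
    T=np.eye(4)
    if "xyz" in c:
        T[:3,:3]=R.from_euler('xyz',c["rotation"],degrees=True).as_matrix(); T[:3,3]=c["xyz"]; return T
    B=np.eye(4); B[:3,:3]=R.from_euler('xyz',s["eef_rot"],degrees=True).as_matrix(); B[:3,3]=s["tcp_pos"]
    return B@c["T_tool_cam"]
def ray(K,T,uv):
    uv=np.atleast_2d(uv).astype(float)
    d=np.c_[(uv[:,0]-K[0,2])/K[0,0],-(uv[:,1]-K[1,2])/K[1,1],-np.ones(len(uv))]
    return T[:3,3], d@T[:3,:3].T
def onz(K,T,uv,z):
    o,d=ray(K,T,uv); return o+d*((z-o[2])/d[:,2])[:,None]
def proj(K,T,P):
    q=(np.atleast_2d(P)-T[:3,3])@T[:3,:3]
    return np.c_[K[0,2]+K[0,0]*q[:,0]/-q[:,2],K[1,2]-K[1,1]*q[:,1]/-q[:,2]]
Kt=np.array([[435.335,0,312.1325],[0,435.335,198.6813],[0,0,1]])
Tt=camT(dict(xyz=[0.15763685,-0.1158077,1.44406823],rotation=[12.22448721,-0.13679427,-91.96813047]))
Ks=np.array([[503.8949,0,314.674],[0,503.8949,196.6167],[0,0,1]])
Ts=camT(dict(xyz=[-0.52869291,-1.02239032,0.8595112],rotation=[59.32948862,1.16710199,-47.30621466]))
E
python3 - <<'E'
from h import *
np.set_printoptions(precision=3,suppress=True)
for n,uv in dict(knob=(278,163),jigTL=(264,166),jigTR=(293,168),pin=(265,188),blTL=(368,175),blTR=(383,171),blBL=(375,231),blBR=(393,234),blk2TL=(331,187),lo=(402,148)).items():
    print(n,onz(Kt,Tt,uv,0.0)[0],onz(Kt,Tt,uv,0.03)[0])
for uv in [(310,132),(330,145),(350,160),(370,174),(390,188),(410,205)]:
    for z in [.1,.2,.3,.4,.5,.6]:
        P=onz(Kt,Tt,uv,z); print(uv,z,P[0],proj(Ks,Ts,P)[0])
E
```

```text
knob [ 0.6   -0.016  0.   ] [ 0.591 -0.019  0.03 ]
jigTL [0.591 0.032 0.   ] [0.582 0.029 0.03 ]
jigTR [ 0.581 -0.068  0.   ] [ 0.572 -0.069  0.03 ]
pin [0.513 0.029 0.   ] [0.506 0.026 0.03 ]
blTL [ 0.547 -0.325  0.   ] [ 0.539 -0.32   0.03 ]
blTR [ 0.559 -0.377  0.   ] [ 0.551 -0.372  0.03 ]
blBL [ 0.353 -0.336  0.   ] [ 0.349 -0.332  0.03 ]
blBR [ 0.341 -0.396  0.   ] [ 0.337 -0.39   0.03 ]
blk2TL [ 0.509 -0.196  0.   ] [ 0.502 -0.194  0.03 ]
lo [ 0.64  -0.449  0.   ] [ 0.63  -0.442  0.03 ]
(310, 132) 0.1 [ 0.672 -0.13   0.1  ] [367.092 163.81 ]
(310, 132) 0.2 [ 0.633 -0.129  0.2  ] [360.443 139.616]
(310, 132) 0.3 [ 0.595 -0.128  0.3  ] [353.142 113.051]
(310, 132) 0.4 [ 0.557 -0.127  0.4  ] [345.089  83.749]
(310, 132) 0.5 [ 0.519 -0.126  0.5  ] [336.162  51.264]
(310, 132) 0.6 [ 0.48  -0.125  0.6  ] [326.209  15.049]
(330, 145) 0.1 [ 0.625 -0.193  0.1  ] [373.963 174.804]
(330, 145) 0.2 [ 0.59  -0.187  0.2  ] [366.822 149.276]
(330, 145) 0.3 [ 0.555 -0.182  0.3  ] [359.003 121.322]
(330, 145) 0.4 [ 0.521 -0.176  0.4  ] [350.405  90.582]
(330, 145) 0.5 [ 0.486 -0.17   0.5  ] [34
[... 711 characters left out ...]
0.242  0.6  ] [337.459  27.662]
(390, 188) 0.1 [ 0.475 -0.377  0.1  ] [394.796 214.734]
(390, 188) 0.2 [ 0.451 -0.358  0.2  ] [385.887 184.161]
(390, 188) 0.3 [ 0.428 -0.339  0.3  ] [376.227 151.01 ]
(390, 188) 0.4 [ 0.404 -0.319  0.4  ] [365.717 114.942]
(390, 188) 0.5 [ 0.38 -0.3   0.5 ] [354.239  75.554]
(390, 188) 0.6 [ 0.357 -0.28   0.6  ] [341.654  32.365]
(410, 205) 0.1 [ 0.418 -0.437  0.1  ] [400.832 231.576]
(410, 205) 0.2 [ 0.398 -0.413  0.2  ] [391.232 198.783]
(410, 205) 0.3 [ 0.379 -0.389  0.3  ] [380.866 163.37 ]
(410, 205) 0.4 [ 0.36  -0.365  0.4  ] [369.637 125.012]
(410, 205) 0.5 [ 0.34  -0.341  0.5  ] [357.434  83.325]
(410, 205) 0.6 [ 0.321 -0.317  0.6  ] [344.123  37.856]
```

```bash
python3 - <<'E'
import cv2,numpy as np
t=cv2.imread("pics/scene0.png"); c=t[0:260,310:450].astype(float); c=np.clip(255*(c/255)**0.45,0,255).astype(np.uint8); cv2.imwrite("pics/hose.png",cv2.resize(c,None,fx=2.3,fy=2.3,interpolation=cv2.INTER_CUBIC))
E
```

```text
(no output)
```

View pics/hose.png

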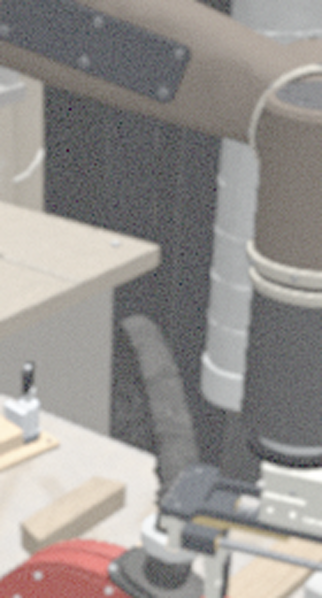

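Emit:
apply_moves(
  commands=[
    {"dp":[0,0,-60],"yaw":0,"grip":1},
    {"dp":[0,0,-120],"yaw":0,"grip":1},
    {"dp":[0,0,-180],"yaw":0,"grip":1},
    {"dp":[0,0,-220],"yaw":0,"grip":1},
    {"dp":[-50,20,-240],"yaw":0,"grip":1},
    {"dp":[-100,40,-240],"yaw":0,"grip":1},
    {"dp":[-100,40,-240],"yaw":0,"grip":1},
  ],
)

```text
time_s: 1.02
tcp_pos: [0.2832, -0.5763, 0.4669]
eef_rot: [-180.0, 0.1, -162.8]
contact_force: [-0.2, -0.1, -0.0]
gripper_width: 0.0873
```

```bash
cat > cap.py <<'E'
from h import *; import sys,pickle
i=sys.argv[1]; names=sys.argv[2:] or ["wrist"]
for n in names:
    s=get_state(); c=capture(n); cv2.imwrite(f"pics/{n}{i}.png",c["color"][:,:,::-1]); pickle.dump((s,c),open(f"{n}{i}.pkl","wb"))
print(s["time_s"],s["tcp_pos"],s["eef_rot"],s["contact_force"],s["gripper_width"])
E
python3 cap.py 1 top scene wrist
```

```text
1.125 [ 0.28121178 -0.57783131  0.46646941] [ 1.79985240e+02 -6.95757923e-03 -1.62967044e+02] [-0.06989047  0.23014059  0.69825464] 0.08777727726036827
```

View pics/wrist1.png

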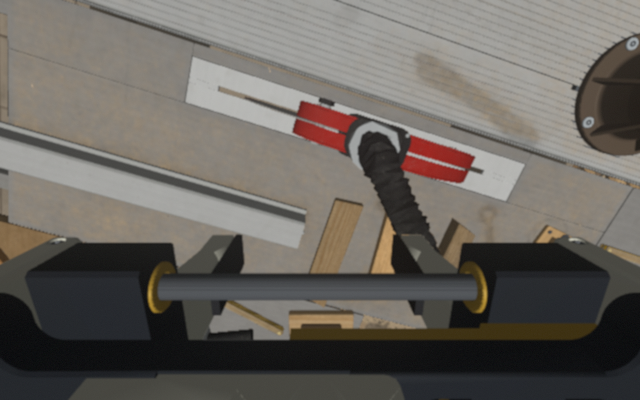

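View pics/scene1.png

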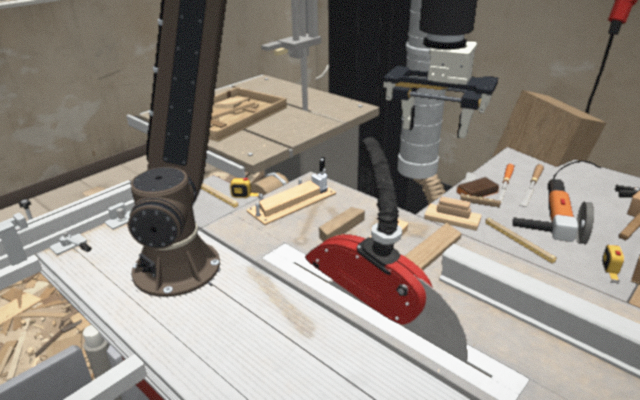

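Emit:
apply_moves(
  commands=[
    {"dp":[-35,42,0],"yaw":0,"grip":1},
    {"dp":[-70,84,0],"yaw":0,"grip":1},
    {"dp":[-105,126,0],"yaw":0,"grip":1},
    {"dp":[-105,126,0],"yaw":0,"grip":1},
  ],
)

```text
time_s: 1.68
tcp_pos: [0.3447, -0.4254, 0.4675]
eef_rot: [-179.9, 0.1, -162.9]
contact_force: [0.3, -0.0, 0.1]
gripper_width: 0.0878
```

```bash
python3 cap.py 2 wrist top
```

```text
1.725 [ 0.34433868 -0.4265844   0.46713042] [-1.79954255e+02  3.05439455e-02 -1.62975542e+02] [-0.30824907 -0.14134232  0.79520378] 0.08766254992941662
```

View pics/wrist2.png

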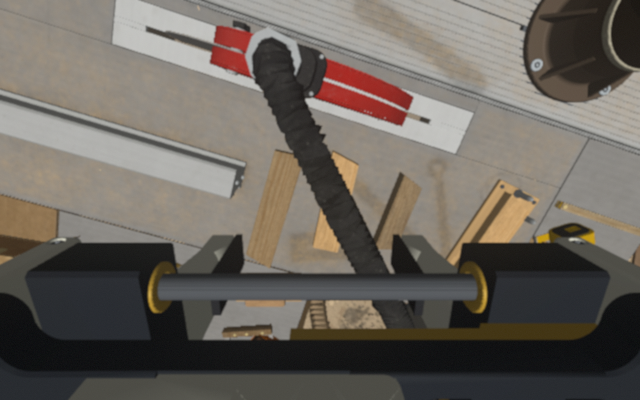

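View pics/top2.png

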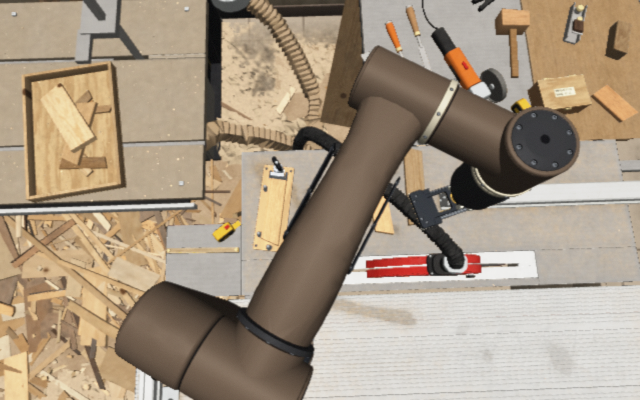

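```bash
python3 - <<'E'
from h import *; import pickle
np.set_printoptions(precision=3,suppress=True)
s,c=pickle.load(open("wrist2.pkl","rb")); K2=c["camera_matrix"];T2=camT(c,s)
s1,c1=pickle.load(open("wrist1.pkl","rb")); T1=camT(c1,s1)
print(T2[:3,3])
for uv in [(278,65),(285,90),(303,130),(318,165),(336,200),(358,238),(375,270)]:
    for z in [.1,.15,.2,.25,.3]:
        P=onz(K2,T2,uv,z); print(uv,z,P[0],proj(K2,T1,P)[0],proj(Kt,Tt,P)[0],proj(Ks,Ts,P)[0])
t=cv2.imread("pics/top2.png")[140:290,290:500]; cv2.imwrite("pics/a.png",cv2.resize(t,None,fx=3.7,fy=3.7,interpolation=cv2.INTER_CUBIC))
E
```

```text
[ 0.269 -0.45   0.626]
(278, 65) 0.1 [ 0.226 -0.531  0.1  ] [353.065 131.169] [445.947 265.312] [387.533 283.199]
(278, 65) 0.15 [ 0.23  -0.523  0.15 ] [360.484 137.62 ] [448.351 262.972] [386.968 263.624]
(278, 65) 0.2 [ 0.234 -0.516  0.2  ] [369.521 145.478] [450.941 260.451] [386.385 243.4  ]
(278, 65) 0.25 [ 0.238 -0.508  0.25 ] [380.768 155.258] [453.741 257.724] [385.783 222.495]
(278, 65) 0.3 [ 0.242 -0.5    0.3  ] [395.15  167.763] [456.778 254.768] [385.159 200.872]
(285, 90) 0.1 [ 0.26 -0.51  0.1 ] [358.042 153.277] [438.037 254.465] [388.634 272.192]
(285, 90) 0.15 [ 0.261 -0.504  0.15 ] [365.272 159.456] [440.911 252.797] [387.998 253.99 ]
(285, 90) 0.2 [ 0.262 -0.499  0.2  ] [374.08  166.985] [444.01  250.998] [387.338 235.097]
(285, 90) 0.25 [ 0.262 -0.493  0.25 ] [385.046 176.358] [447.362 249.052] [386.653 215.473]
(285, 90) 0.3 [ 0.263 -0.487  0.3  ] [399.075 188.349] [451.   246.94] [385.94  195.074]
(303, 130) 0.1 [ 0.314 -0.463  0.1  ] [372.457 188.779] [421.22  237.494] [385.776 253.633]
(303, 130) 0.15 [ 0.31  -0.462  0.15 ] [379.347 194.534] [425.088 236.864] [
[... 1441 characters left out ...]
[431.035 295.826] [381.093 192.111] [375.101 182.543]
(358, 238) 0.25 [ 0.42  -0.345  0.25 ] [440.118 302.945] [389.341 194.879] [375.566 170.235]
(358, 238) 0.3 [ 0.4   -0.359  0.3  ] [451.77  312.076] [398.335 197.898] [376.065 157.019]
(375, 270) 0.1 [ 0.537 -0.247  0.1  ] [432.002 314.319] [347.883 170.634] [370.555 190.87 ]
(375, 270) 0.15 [ 0.511 -0.266  0.15 ] [437.696 318.692] [355.929 173.939] [371.175 181.441]
(375, 270) 0.2 [ 0.486 -0.285  0.2  ] [444.649 324.032] [364.651 177.523] [371.841 171.303]
(375, 270) 0.25 [ 0.46  -0.305  0.25 ] [453.329 330.698] [374.138 181.42 ] [372.559 160.373]
(375, 270) 0.3 [ 0.435 -0.324  0.3  ] [464.469 339.254] [384.495 185.676] [373.336 148.554]
```

View pics/a.png

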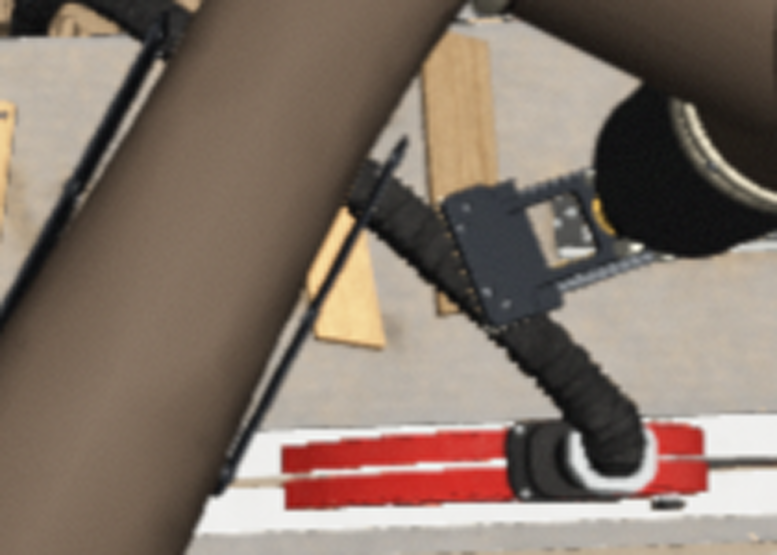

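```bash
python3 - <<'E'
from h import *; import pickle
np.set_printoptions(precision=3,suppress=True)
p=np.array([0.281,-.578,.467])
for dz in [0,.066,.1,.15,.2,.25,.3]:
    q=p+[0,0,dz]; print(dz,proj(Ks,Ts,q)[0])
p=np.array([0.344,-.426,.467])
for dz in [0.25,.35,.4,.45,.5]:
    q=p+[0,0,dz]; print(dz,proj(Kt,Tt,q)[0])
t=cv2.imread("pics/scene1.png")[0:200,340:540]; cv2.imwrite("pics/b.png",cv2.resize(t,None,fx=3,fy=3,interpolation=cv2.INTER_CUBIC))
E
```

```text
0 [434.477 132.317]
0.066 [438.065  99.424]
0.1 [440.015  81.537]
0.15 [443.022  53.971]
0.2 [446.205  24.784]
0.25 [449.581  -6.173]
0.3 [453.169 -39.065]
0.25 [486.659 176.517]
0.35 [512.849 159.143]
0.4 [529.11  148.356]
0.45 [548.221 135.678]
0.5 [571.004 120.565]
```

View pics/b.png

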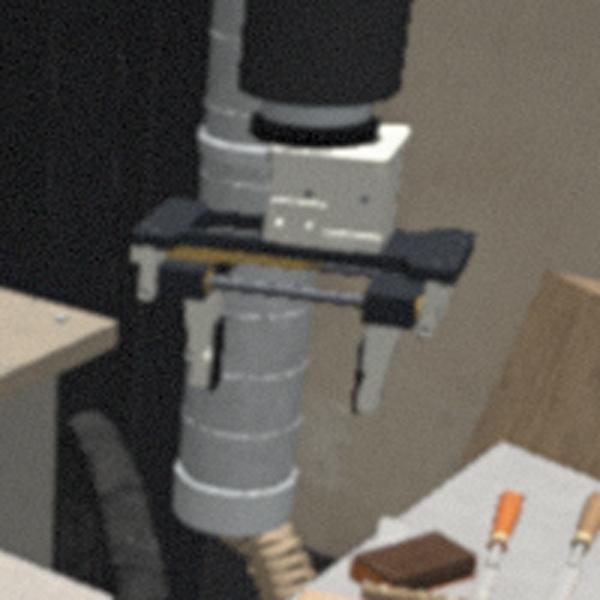

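Emit:
apply_moves(
  commands=[
    {"dp":[-45,-29,0],"yaw":0,"grip":1},
    {"dp":[-90,-58,0],"yaw":0,"grip":1},
    {"dp":[-136,-87,0],"yaw":0,"grip":1},
    {"dp":[-136,-87,0],"yaw":0,"grip":1},
  ],
)

```text
time_s: 2.28
tcp_pos: [0.5025, -0.4729, 0.4603]
eef_rot: [179.6, -0.3, -163.1]
contact_force: [-0.2, -1.3, -1.0]
gripper_width: 0.0876
```

```bash
python3 cap.py 3 top wrist
```

```text
2.325 [ 0.50085664 -0.47276773  0.46226301] [ 179.74680026   -0.24542337 -163.14030431] [-0.82432994 -0.1618929  -0.24716004] 0.08773402013923902
```

View pics/wrist3.png

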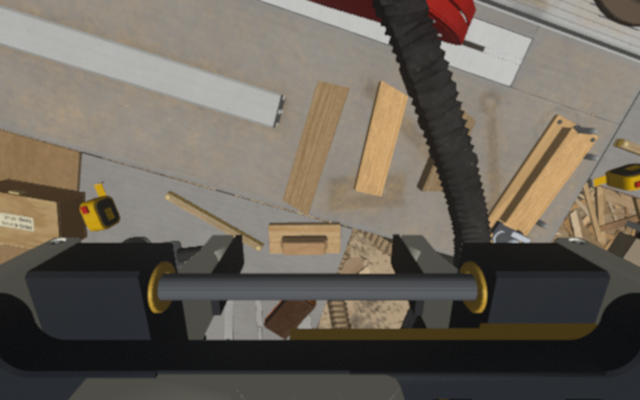

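View pics/top3.png

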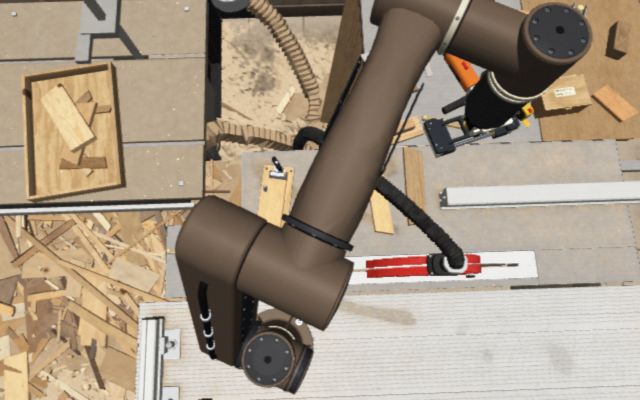

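```bash
python3 - <<'E'
from h import *
t=cv2.imread("pics/wrist3.png")[60:240,270:530]; cv2.imwrite("pics/b.png",cv2.resize(t,None,fx=3,fy=3,interpolation=cv2.INTER_CUBIC))
E
```

```text
(no output)
```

View pics/b.png

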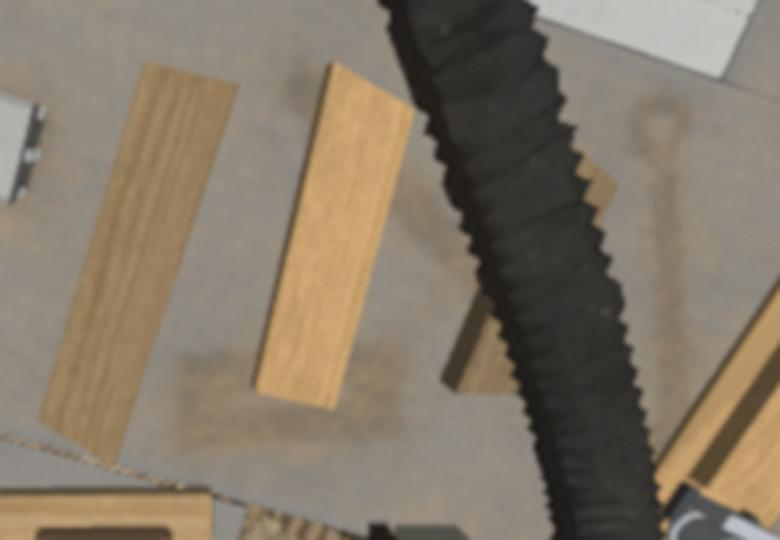

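```bash
python3 - <<'E'
from h import *; import pickle
np.set_printoptions(precision=4,suppress=True)
s,c=pickle.load(open("wrist3.pkl","rb")); K=c["camera_matrix"];T=camT(c,s)
print(c.keys(), T[:3,3])
f=lambda p:(270+p[0]/3,60+p[1]/3)
def pr(n,pts,z):
    P=onz(K,T,[f(p) for p in pts],z); print(n,z); print(P[:,:2]); print("len",np.linalg.norm(P-np.roll(P,-1,0),axis=1), "yaw",[round(float(np.degrees(np.arctan2(*(P[(i+1)%4]-P[i])[[1,0]]))),1) for i in range(4)])
    print("c",P.mean(0))
pr("blank",[(332,62),(415,110),(335,408),(255,388)],.028)
pr("long",[(145,62),(238,85),(115,462),(40,420)],.022)
# mask
img=c["color"]; hsv=cv2.cvtColor(cv2.GaussianBlur(img,(3,3),0),cv2.COLOR_RGB2HSV)
print(hsv[100:200:25,370:400:10].reshape(-1,3))
E
```

```text
dict_keys(['color', 'camera_matrix', 'T_tool_cam']) [ 0.4257 -0.498   0.6212]
blank 0.028
[[ 0.3438 -0.3957]
 [ 0.3552 -0.3354]
 [ 0.5551 -0.3148]
 [ 0.5575 -0.3731]]
len [0.0614 0.2009 0.0584 0.2149] yaw [79.3, 5.9, -87.6, -173.9]
c [ 0.4529 -0.3547  0.028 ]
long 0.022
[[ 0.3772 -0.5077]
 [ 0.3731 -0.4472]
 [ 0.6401 -0.4503]
 [ 0.6251 -0.5101]]
len [0.0607 0.267  0.0616 0.2479] yaw [93.9, -0.7, -104.1, 179.4]
c [ 0.5039 -0.4788  0.022 ]
[[ 17  42 141]
 [ 17 113 194]
 [ 17 113 201]
 [ 17 111 147]
 [ 17 116 202]
 [ 17 115 207]
 [ 17 114 203]
 [ 17 117 199]
 [ 17 118 197]
 [ 17 113 200]
 [ 17 113 204]
 [ 18  52 137]]
```

```bash
python3 - <<'E'
from h import *; import pickle
np.set_printoptions(precision=3,suppress=True)
s,c=pickle.load(open("wrist3.pkl","rb")); K=c["camera_matrix"];T=camT(c,s)
s2,c2=pickle.load(open("wrist2.pkl","rb")); T2=camT(c2,s2)
cl=np.array([(278,65),(285,90),(303,130),(318,165),(336,200),(358,238),(375,270)],float)
for img,nm in ((c["color"],"w3"),(c2["color"],"w2")):
    g=cv2.cvtColor(img,cv2.COLOR_RGB2GRAY)
    for r in range(70,270,25):
        row=g[r]; xs=np.where(row<75)[0]; xs=xs[(xs>250)&(xs<520)]
        if len(xs): 
            runs=np.split(xs,np.where(np.diff(xs)>3)[0]+1); print(nm,r,[(int(q[0]),int(q[-1])) for q in runs if len(q)>15])
E
```

```text
w3 70 [(399, 448)]
w3 95 [(409, 456)]
w3 120 [(418, 465)]
w3 145 [(429, 472)]
w3 170 [(437, 478)]
w3 195 [(445, 482)]
w3 220 [(452, 487)]
w3 245 [(455, 519)]
w2 70 [(253, 293), (299, 326)]
w2 95 [(264, 308), (379, 408)]
w2 120 [(277, 313)]
w2 145 [(289, 325)]
w2 170 [(303, 337)]
w2 195 [(315, 350)]
w2 220 [(327, 363)]
w2 245 [(341, 376), (462, 519)]
```

```bash
python3 - <<'E'
from h import *; import pickle
from scipy.optimize import brentq
np.set_printoptions(precision=3,suppress=True)
s,c=pickle.load(open("wrist3.pkl","rb")); K=c["camera_matrix"];T=camT(c,s)
s2,c2=pickle.load(open("wrist2.pkl","rb")); T2=camT(c2,s2)
w2=np.array([(120,277,313),(145,289,325),(170,303,337),(195,315,350),(220,327,363),(245,341,376)],float)
w3=np.array([(70,399,448),(95,409,456),(120,418,465),(145,429,472),(170,437,478),(195,445,482),(220,452,487)],float)
for r,a,b in w3:
    u=(a+b)/2
    def g(z):
        p=proj(K,T2,onz(K,T,(u,r),z))[0]
        return p[0]-np.interp(p[1],w2[:,0],(w2[:,1]+w2[:,2])/2)
    zs=np.linspace(.05,.45,41); v=[g(z) for z in zs]
    for i in range(40):
        if v[i]*v[i+1]<0:
            z=brentq(g,zs[i],zs[i+1]); P=onz(K,T,(u,r),z)[0]; d=(T[2,3]-z)
            # perpendicular width
            print(r,u,P, "p2",proj(K,T2,P)[0],"rad~",(b-a)/2*0.93*d/K[0,0], "scene",proj(Ks,Ts,P)[0],"top",proj(Kt,Tt,P)[0])
E
```

```text
70.0 423.5 [ 0.359 -0.404  0.297] p2 [332.91  195.821] rad~ 0.02504982186598473 scene [380.874 169.402] top [415.956 212.476]
95.0 432.5 [ 0.378 -0.385  0.296] p2 [342.56 215.12] rad~ 0.0240387442587215 scene [379.507 164.369] top [408.505 205.582]
120.0 441.5 [ 0.399 -0.366  0.295] p2 [352.608 234.089] rad~ 0.024155024587514427 scene [377.888 159.744] top [400.43  198.561]
145.0 450.5 [ 0.42  -0.352  0.31 ] p2 [358.5   258.333] rad~ 0.021073705100139898 scene [379.107 149.875] top [396.016 189.561]
170.0 457.5 [ 0.441 -0.349  0.338] p2 [358.5   287.232] rad~ 0.01826093926331739 scene [383.453 136.592] top [396.22  179.426]
195.0 463.5 [ 0.46  -0.346  0.361] p2 [358.5   314.604] rad~ 0.015178503313036697 scene [387.149 125.787] top [395.997 170.289]
220.0 469.5 [ 0.476 -0.343  0.381] p2 [358.5   341.531] rad~ 0.013255911192602807 scene [390.448 116.144] top [395.791 161.856]
```

```bash
python3 - <<'E'
from h import *; import pickle
np.set_printoptions(precision=3,suppress=True)
s,c=pickle.load(open("wrist3.pkl","rb")); K=c["camera_matrix"];T=camT(c,s)
for u,r,z in [(450.5,145,.27),(457.5,170,.25),(463.5,195,.215),(469.5,220,.19),(469.5,220,.16)]:
    P=onz(K,T,(u,r),z)[0]; print(P,proj(Ks,Ts,P)[0],proj(Kt,Tt,P)[0])
A=np.array([.359,-.404]);d=np.array([.705,.709])
d/=np.linalg.norm(d)
a=np.radians(5.9);ax=np.array([np.cos(a),np.sin(a)])
for t in [0,.05,.08,.095]:
    p=np.array([.4494,-.355])+t*ax; v=p-A; print(t,p,"perp",v[0]*d[1]-v[1]*d[0],"along",v@d)
E
```

```text
[ 0.42  -0.334  0.27 ] [372.372 162.02 ] [386.52  193.378]
[ 0.446 -0.302  0.25 ] [368.677 161.934] [373.662 186.284]
[ 0.479 -0.26   0.215] [363.405 164.687] [356.841 178.69 ]
[ 0.517 -0.219  0.19 ] [360.012 163.653] [341.545 169.03 ]
[ 0.523 -0.2    0.16 ] [355.946 170.   ] [334.448 169.968]
0 [ 0.449 -0.355] perp 0.029552944602208253 along 0.09848747872363685
0.05 [ 0.499 -0.35 ] perp 0.0611963744733944 along 0.1372004396797214
0.08 [ 0.529 -0.347] perp 0.08018243239610608 along 0.16042821625337206
0.095 [ 0.544 -0.345] perp 0.08967546135746193 along 0.17204210454019744
```

```bash
python3 - <<'E'
from h import *; import pickle
from scipy.optimize import brentq
np.set_printoptions(precision=3,suppress=True)
s,c=pickle.load(open("wrist3.pkl","rb")); K=c["camera_matrix"];T=camT(c,s)
g=cv2.cvtColor(cv2.imread("pics/top0.png"),cv2.COLOR_BGR2GRAY)
L=[]
for u in range(310,425,8):
    ys=np.where(g[110:235,u]<75)[0]+110
    runs=[q for q in np.split(ys,np.where(np.diff(ys)>2)[0]+1) if len(q)>8]
    print(u,[(q[0],q[-1]) for q in runs]); 
    if runs: L.append((u,(runs[0][0]+runs[0][-1])/2))
L=np.array(L)
w3=np.array([(70,399,448),(95,409,456),(120,418,465),(145,429,472),(170,437,478),(195,445,482),(220,452,487)],float)
for r,a,b in w3:
    u=(a+b)/2
    def f(z):
        p=proj(Kt,Tt,onz(K,T,(u,r),z))[0]; return p[1]-np.interp(p[0],L[:,0],L[:,1])
    zs=np.linspace(.05,.45,41); v=[f(z) for z in zs]
    for i in range(40):
        if v[i]*v[i+1]<0:
            z=brentq(f,zs[i],zs[i+1]); P=onz(K,T,(u,r),z)[0]; print(r,P,proj(Kt,Tt,P)[0],proj(Ks,Ts,P)[0])
E
```

```text
310 [(np.int64(127), np.int64(140))]
318 [(np.int64(129), np.int64(144)), (np.int64(209), np.int64(221))]
326 [(np.int64(134), np.int64(149)), (np.int64(220), np.int64(232))]
334 [(np.int64(113), np.int64(122)), (np.int64(139), np.int64(156))]
342 [(np.int64(144), np.int64(162))]
350 [(np.int64(112), np.int64(123)), (np.int64(151), np.int64(168))]
358 [(np.int64(158), np.int64(175))]
366 [(np.int64(110), np.int64(128)), (np.int64(164), np.int64(181))]
374 [(np.int64(170), np.int64(188))]
382 [(np.int64(177), np.int64(194))]
390 [(np.int64(183), np.int64(202))]
398 [(np.int64(190), np.int64(209))]
406 [(np.int64(196), np.int64(216))]
414 [(np.int64(203), np.int64(223))]
422 [(np.int64(210), np.int64(234))]
70.0 [ 0.357 -0.402  0.289] [414.523 213.588] [379.59  172.171]
95.0 [ 0.377 -0.383  0.288] [406.777 206.68 ] [378.079 167.273]
120.0 [ 0.398 -0.362  0.285] [398.23  199.687] [376.205 162.971]
145.0 [ 0.42  -0.34   0.283] [389.592 192.143] [374.564 158.068]
170.0 [ 0.444 -0.317  0.278] [380.432 184.226] [373.16  154.246]
195.0 [ 0.47  -0.299  0.281] [373.483 175.119] [373.611 147.966]
220.0 [ 0.493 -0.294  0.305] [372.131 164.985] [377.311 136.651]
```

```bash
python3 - <<'E'
from h import *
np.set_printoptions(precision=3,suppress=True)
p=np.array([0.197,-.645,.226])
for dz in [0,.066,.12,.17,.2,.25,.3,.35,.4,.45,.5]:
    q=p+[0,0,dz]; dep=-((q-Ts[:3,3])@Ts[:3,:3])[2]; print(dz,proj(Ks,Ts,q)[0],"px per 10mm",503.9*.01/dep)
t=cv2.imread("pics/scene0.png")[0:280,360:520]; cv2.imwrite("pics/b.png",cv2.resize(t,None,fx=2.1,fy=2.1,interpolation=cv2.INTER_CUBIC))
E
```

```text
0 [429.372 266.379] px per 10mm 5.040386144582224
0.066 [432.667 239.206] px per 10mm 5.2160032095317
0.12 [435.538 215.524] px per 10mm 5.369059414123391
0.17 [438.352 192.322] px per 10mm 5.519010833455171
0.2 [440.117 177.769] px per 10mm 5.613070650559852
0.25 [443.196 152.378] px per 10mm 5.777169969287975
0.3 [446.46  125.458] px per 10mm 5.951153203627739
0.35 [449.927  96.866] px per 10mm 6.135941063000797
0.4 [453.617  66.441] px per 10mm 6.3325722763527015
0.45 [457.551  34.003] px per 10mm 6.54222312836398
0.5 [461.754  -0.658] px per 10mm 6.7662310092191404
```

View pics/b.png

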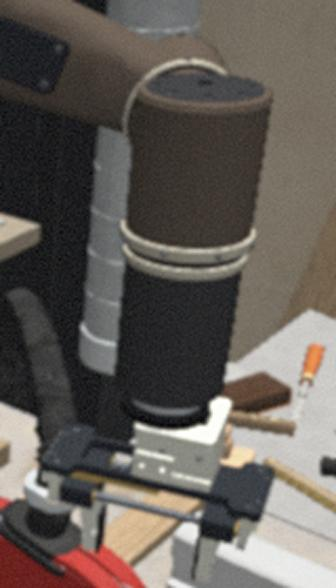

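Emit:
apply_moves(
  commands=[
    {"dp":[-52,17,0],"yaw":0.1,"grip":1},
    {"dp":[-103,34,0],"yaw":0.194,"grip":1},
    {"dp":[-103,34,60],"yaw":0.194,"grip":1},
    {"dp":[-103,34,120],"yaw":0.194,"grip":1},
    {"dp":[-103,34,180],"yaw":0.194,"grip":1},
    {"dp":[-103,34,240],"yaw":0.194,"grip":1},
    {"dp":[-103,34,280],"yaw":0.194,"grip":1},
    {"dp":[-103,34,280],"yaw":0.194,"grip":1},
  ],
)

```text
time_s: 3.38
tcp_pos: [0.5857, -0.4084, 0.1842]
eef_rot: [179.9, -0.3, -174.3]
contact_force: [-0.1, -0.7, 0.9]
gripper_width: 0.0875
```

```bash
python3 cap.py 4 scene wrist
```

```text
3.425 [ 0.58734588 -0.40924526  0.18729462] [-1.79980230e+02 -5.42344080e-02 -1.74229345e+02] [0.04072257 1.01435169 2.15795979] 0.0871536403749099
```

View pics/wrist4.png

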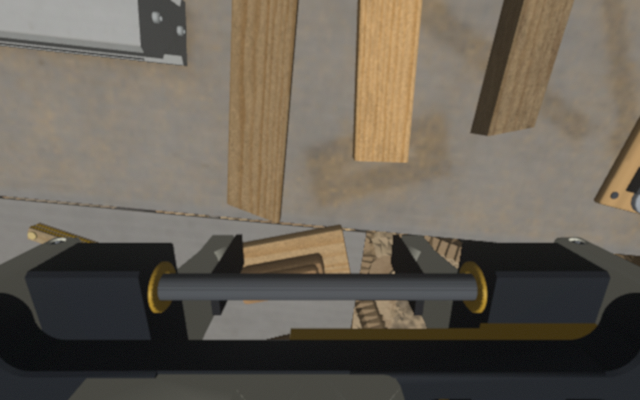

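View pics/scene4.png

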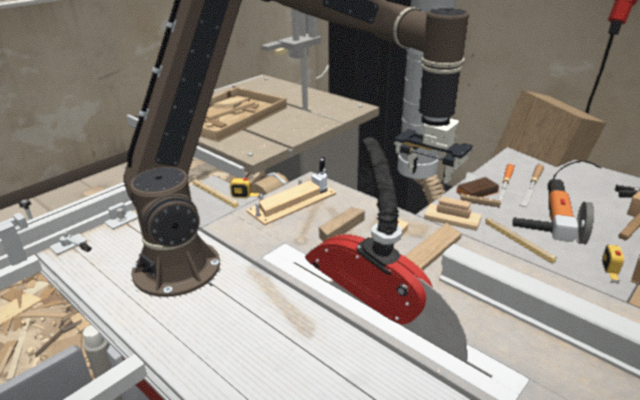

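```bash
python3 - <<'E'
from h import *; import pickle
np.set_printoptions(precision=4,suppress=True)
s,c=pickle.load(open("wrist4.pkl","rb")); K=c["camera_matrix"];T=camT(c,s)
hsv=cv2.cvtColor(cv2.GaussianBlur(c["color"],(3,3),0),cv2.COLOR_RGB2HSV)
m=((hsv[...,0]<22)&(hsv[...,0]>12)&(hsv[...,1]>88)&(hsv[...,2]>150)).astype(np.uint8)
m[:, :330]=0; m[:,450:]=0; m[200:]=0
L=[];Rr=[]
for r in range(10,155,8):
    xs=np.where(m[r])[0]; L.append((xs.min()-.5,r)); Rr.append((xs.max()+.5,r))
L=onz(K,T,L,.028)[:,:2]; Rr=onz(K,T,Rr,.028)[:,:2]
fl=np.polyfit(L[:,0],L[:,1],1); fr=np.polyfit(Rr[:,0],Rr[:,1],1)
print("yaws",np.degrees(np.arctan(fl[0])),np.degrees(np.arctan(fr[0])), "width",(np.polyval(fr,.5)-np.polyval(fl,.5))*np.cos(np.arctan(fl[0])))
for x in (.45,.54): print(x,(np.polyval(fr,x)+np.polyval(fl,x))/2)
print("end",onz(K,T,[(354.5,160),(408,162)],.028), L[:3],Rr[:3])
print("long", onz(K,T,[(282,220),(228,205),(297,10)],.022)[:,:2])
E
```

```text
yaws 5.799757265423594 5.919398736292088 width 0.05726530738803973
0.45 -0.3552805099345192
0.54 -0.3460440726247017
end [[ 0.5593 -0.373   0.028 ]
 [ 0.5556 -0.3149  0.028 ]] [[ 0.4178 -0.387 ]
 [ 0.4244 -0.387 ]
 [ 0.4311 -0.386 ]] [[ 0.412  -0.3298]
 [ 0.4187 -0.3294]
 [ 0.4254 -0.329 ]]
long [[ 0.6392 -0.4472]
 [ 0.6269 -0.5106]
 [ 0.4221 -0.447 ]]
```

Emit:
apply_moves(
  commands=[
    {"dp":[0,0,62],"yaw":0,"grip":1},
    {"dp":[0,0,120],"yaw":0,"grip":1},
    {"dp":[18,34,126],"yaw":0,"grip":1},
    {"dp":[36,67,126],"yaw":0,"grip":1},
    {"dp":[36,67,126],"yaw":0,"grip":1},
    {"dp":[36,67,150],"yaw":0,"grip":1},
    {"dp":[36,67,170],"yaw":0,"grip":1},
    {"dp":[36,67,176],"yaw":0,"grip":1},
    {"dp":[36,67,176],"yaw":0,"grip":1},
  ],
)

```text
time_s: 4.6
tcp_pos: [0.547, -0.3459, 0.0118]
eef_rot: [-179.9, 0.1, -174.2]
contact_force: [0.2, -0.6, -0.6]
gripper_width: 0.0879
```

```bash
python3 cap.py 5 scene wrist
```

```text
4.65 [ 0.54704842 -0.34589674  0.01199331] [-1.79935331e+02  1.07953424e-01 -1.74160236e+02] [-0.35264486  0.43124692 -0.5891876 ] 0.08768529480469167
```

View pics/wrist5.png

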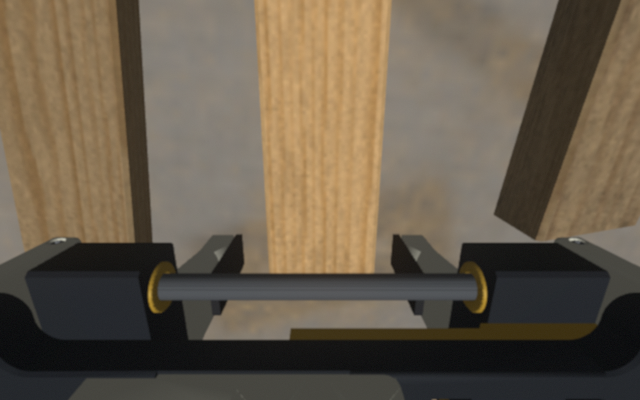

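View pics/scene5.png

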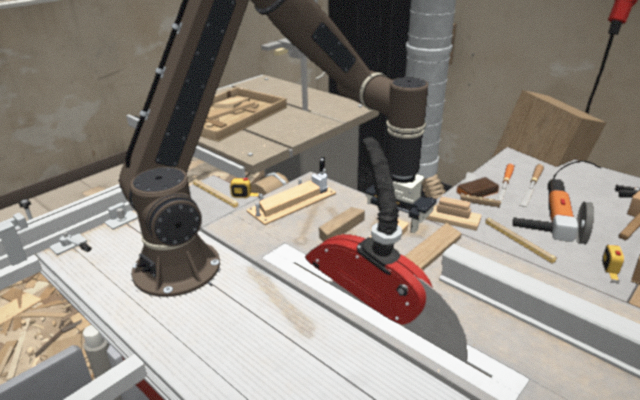

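Emit:
apply_moves(
  commands=[
    {"dp":[3,0,5],"yaw":0,"grip":1},
    {"dp":[3,0,5],"yaw":0,"grip":0.3},
    {"dp":[3,0,5],"yaw":0,"grip":0.3},
    {"dp":[3,0,5],"yaw":0,"grip":0.3},
    {"dp":[3,0,5],"yaw":0,"grip":0.3},
    {"dp":[3,0,5],"yaw":0,"grip":0.3},
  ],
  newtons=40,
)

```text
time_s: 5.45
tcp_pos: [0.543, -0.3454, 0.0056]
eef_rot: [-180.0, 0.0, -174.2]
contact_force: [0.5, 1.4, -0.2]
gripper_width: 0.058
```

Emit:
apply_moves(
  commands=[
    {"dp":[0,0,-15],"yaw":0,"grip":0.3},
    {"dp":[-29,-16,-15],"yaw":0,"grip":0.3},
    {"dp":[-57,-31,-15],"yaw":0,"grip":0.3},
    {"dp":[-57,-31,-15],"yaw":0,"grip":0.3},
    {"dp":[-57,-31,0],"yaw":0,"grip":0.3},
    {"dp":[-57,-31,0],"yaw":0,"grip":0.3},
  ],
)

```text
time_s: 6.2
tcp_pos: [0.602, -0.3702, 0.0049]
eef_rot: [180.0, -0.0, -174.2]
contact_force: [-0.6, 0.4, -1.3]
gripper_width: 0.0583
```

```bash
python3 cap.py 6 wrist
```

```text
6.2 [ 0.60199629 -0.37019785  0.00493324] [ 1.79983457e+02 -3.67372184e-02 -1.74163574e+02] [-0.58335697  0.40656203 -1.34416494] 0.05827214247965906
```

View pics/wrist6.png

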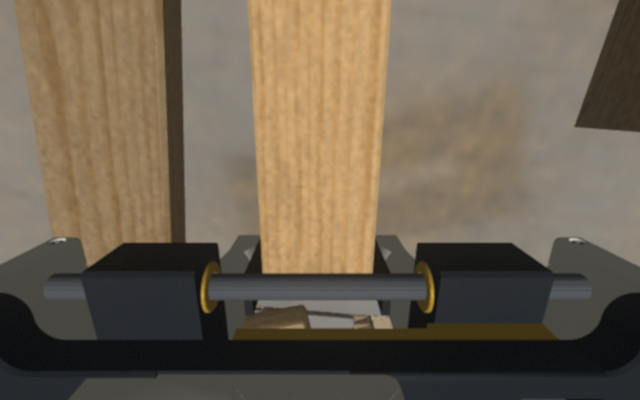

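Emit:
apply_moves(
  commands=[
    {"dp":[0,0,-1],"yaw":0,"grip":0.8},
    {"dp":[0,0,-1],"yaw":0,"grip":0.8},
    {"dp":[0,0,-1],"yaw":0,"grip":0.8},
    {"dp":[35,0,-1],"yaw":0,"grip":0.8},
    {"dp":[69,0,-1],"yaw":0,"grip":0.8},
    {"dp":[69,0,-1],"yaw":0,"grip":0.8},
    {"dp":[69,0,-1],"yaw":0,"grip":0.3},
    {"dp":[69,0,-1],"yaw":0,"grip":0.3},
    {"dp":[69,0,-1],"yaw":0,"grip":0.3},
    {"dp":[69,0,-1],"yaw":0,"grip":0.3},
  ],
  newtons=40,
)

```text
time_s: 7.5
tcp_pos: [0.535, -0.3775, 0.0067]
eef_rot: [-180.0, 0.1, -174.1]
contact_force: [2.6, 0.2, 1.6]
gripper_width: 0.0579
```

```bash
python3 cap.py 7 wrist scene
```

```text
7.55 [ 0.53505322 -0.37751891  0.00675359] [-1.79972069e+02  6.46882625e-02 -1.74145335e+02] [2.1493015  1.65101975 1.78428791] 0.05781560317681278
```

View pics/wrist7.png

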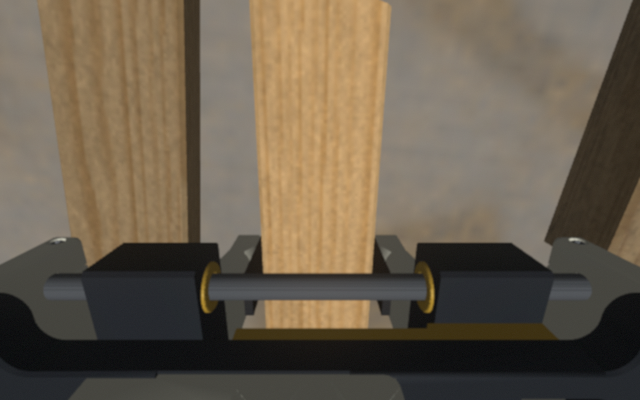

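Emit:
apply_moves(
  commands=[
    {"dp":[0,0,-45],"yaw":0,"grip":0.3},
    {"dp":[-27,-33,-60],"yaw":0,"grip":0.3},
    {"dp":[-53,-66,-60],"yaw":0,"grip":0.3},
    {"dp":[-53,-66,-100],"yaw":0,"grip":0.3},
    {"dp":[-53,-66,-160],"yaw":0,"grip":0.3},
    {"dp":[-53,-66,-220],"yaw":0,"grip":0.3},
    {"dp":[-53,-66,-280],"yaw":0,"grip":0.3},
    {"dp":[-53,-66,-340],"yaw":0,"grip":0.3},
    {"dp":[-53,-66,-400],"yaw":0,"grip":0.3},
    {"dp":[-53,-66,-410],"yaw":0,"grip":0.3},
  ],
)

```text
time_s: 8.85
tcp_pos: [0.5938, -0.4385, 0.4216]
eef_rot: [-179.8, 0.3, -174.2]
contact_force: [0.4, 0.1, -1.9]
gripper_width: 0.0576
```

```bash
python3 cap.py 8 wrist top
```

```text
8.9 [ 0.59378745 -0.43815332  0.41983268] [-179.86775043    0.20026922 -174.17261812] [-0.87007826  0.40087322 -0.88067586] 0.057930514462133355
```

View pics/wrist8.png

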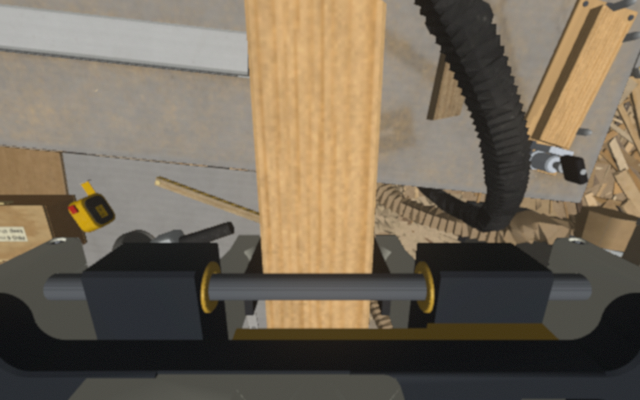

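Emit:
apply_moves(
  commands=[
    {"dp":[10,60,0],"yaw":0.1,"grip":0.3},
    {"dp":[20,120,0],"yaw":0.2,"grip":0.3},
    {"dp":[30,180,0],"yaw":0.2,"grip":0.3},
    {"dp":[40,235,0],"yaw":0.2,"grip":0.3},
    {"dp":[40,235,0],"yaw":0.2,"grip":0.3},
    {"dp":[40,235,0],"yaw":0.2,"grip":0.3},
  ],
)

```text
time_s: 9.7
tcp_pos: [0.5295, -0.2077, 0.4149]
eef_rot: [180.0, -0.1, 174.4]
contact_force: [-0.3, 0.5, -2.3]
gripper_width: 0.0581
```

```bash
python3 cap.py 9 wrist top
```

```text
9.75 [ 0.52971781 -0.20827511  0.41492573] [ 1.79994320e+02 -1.50928767e-01  1.74368591e+02] [ 0.35559775 -0.24763648 -2.52314975] 0.05756064713946952
```

View pics/wrist9.png

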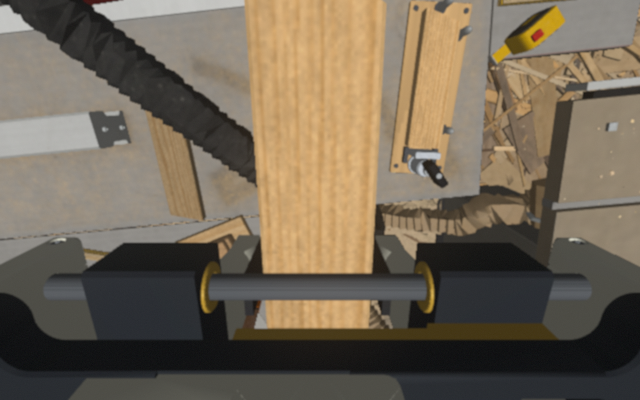

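View pics/top9.png

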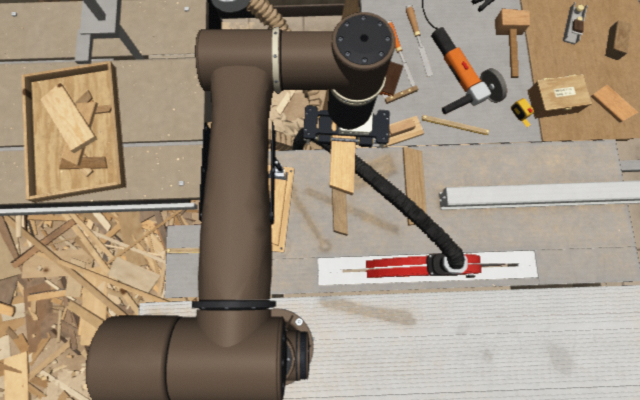

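Whole jig is visible at columns 390–470, rows 0–190. I'll zoom to pick points, also in wrist8.

```bash
python3 - <<'E'
from h import *
t=cv2.imread("pics/wrist9.png")[0:195,375:485]; cv2.imwrite("pics/b.png",cv2.resize(t,None,fx=4,fy=4,interpolation=cv2.INTER_CUBIC)[:600]); 
cv2.imwrite("pics/b2.png",cv2.resize(t[110:195],None,fx=6,fy=6,interpolation=cv2.INTER_CUBIC))
E
```

```text
(no output)
```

View pics/b.png

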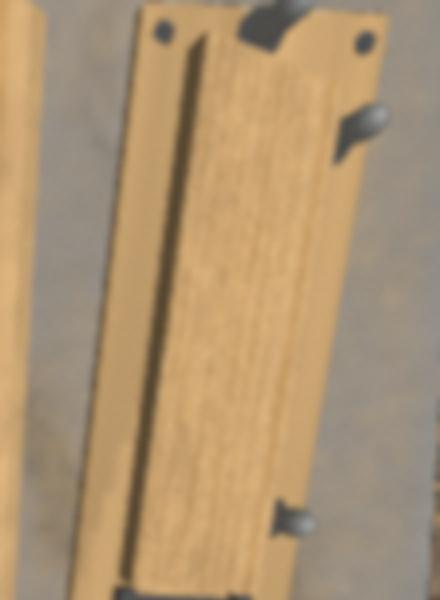

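View pics/b2.png

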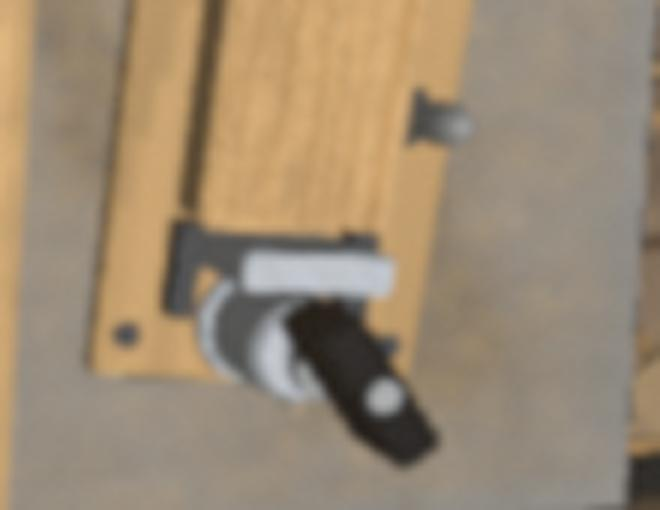

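```bash
python3 - <<'E'
from h import *; import pickle
np.set_printoptions(precision=4,suppress=True)
s,c=pickle.load(open("wrist9.pkl","rb")); K=c["camera_matrix"];T=camT(c,s)
B=onz(K,T,[(410.5,1.25),(472,3.5),(443.7,173),(390.3,172.2)],.012)[:,:2]; print(B, np.linalg.norm(B-np.roll(B,-1,0),axis=1))
print("board c",B.mean(0)); l=(B[0]+B[1]-B[2]-B[3])/2; print("yaw of +y",np.degrees(np.arctan2(l[1],l[0])))
P=onz(K,T,[(468.75,29),(450.7,131)],.058)[:,:2]; print("pins",P); d=P[0]-P[1]; print(np.linalg.norm(d),np.degrees(np.arctan2(d[1],d[0])))
S=onz(K,T,[(415.75,8),(466.5,10.5),(395.8,165.8)],.012)[:,:2]; d=S[0]-S[2]; print("screws",S,np.degrees(np.arctan2(d[1],d[0])))
k=onz(K,T,[(439.2,176.2)],.119)[0]; print("knob",k)
w=onz(K,T,[(375+300/6,110+315/6),(375+430/6,110+448/6)],.119); print("wing",w,np.degrees(np.arctan2(*(w[1]-w[0])[[1,0]])))
bl=onz(K,T,[(375+205/4,35/4),(375+127/4,585/4)],.040)[:,:2];d=bl[0]-bl[1];print("lowblank left edge",bl,np.degrees(np.arctan2(d[1],d[0])))
# jig origin from pins: pin mid = origin + local x*(29+.7+6=35.7mm)
a=np.arctan2(*(P[0]-P[1])[::-1]); 
for a in (np.arctan2(*(P[0]-P[1])[::-1]),np.arctan2(l[1],l[0])):
    y=np.array([np.cos(a),np.sin(a)]); x=np.array([y[1],-y[0]])
    print("orig pins",P.mean(0)-x*.0357," from knob",k[:2]+y*.144)
E
```

```text
[[ 0.2993 -0.0318]
 [ 0.3125  0.0695]
 [ 0.5961  0.0309]
 [ 0.5844 -0.0721]] [0.1021 0.2862 0.1037 0.2879]
board c [ 0.4481 -0.0009]
yaw of +y 172.10458574339495
pins [[0.3581 0.0442]
 [0.5116 0.0218]]
0.1551275569111507 171.67583659718304
screws [[ 0.31   -0.0231]
 [ 0.3219  0.0609]
 [ 0.5729 -0.0612]] 171.75265327291044
knob [ 0.5729 -0.0202  0.119 ]
wing [[ 0.5488 -0.0427  0.119 ]
 [ 0.5879 -0.0081  0.119 ]] 41.5127786436815
lowblank left edge [[ 0.3196 -0.0155]
 [ 0.5331 -0.048 ]] 171.34949055130937
orig pins [ 0.4297 -0.0023]  from knob [0.4304 0.0006]
orig pins [ 0.43   -0.0024]  from knob [ 0.4302 -0.0004]
```

```bash
python3 - <<'E'
from h import *; import pickle
np.set_printoptions(precision=4,suppress=True)
a=np.radians(5.9);ax=np.array([np.cos(a),np.sin(a)]);n=np.array([-ax[1],ax[0]])
s,c=pickle.load(open("wrist7.pkl","rb")); K=c["camera_matrix"];T=camT(c,s)
p=onz(K,T,[(389,3)],.0285)[0,:2]; t=s["tcp_pos"][:2]
print("c2 rel tcp", (p-t)@ax,(p-t)@n)
# from wrist3: c2 rel centre
C=np.array([.4494,-.3550]);
for q in [(.3438,-.3957),(.3552,-.3354),(.5551,-.3148),(.5575,-.3731)]: print((np.array(q)-C)@ax,(np.array(q)-C)@n)
t=cv2.imread("pics/wrist7.png")[0:60,240:400]; cv2.imwrite("pics/b.png",cv2.resize(t,None,fx=4,fy=4,interpolation=cv2.INTER_CUBIC))
E
```

```text
c2 rel tcp -0.11936586378127713 0.02753222642372392
-0.10922427373481457 -0.029629512771935738
-0.09168627165140779 0.02917923218085527
0.10927234774813266 0.029121882109698374
0.10566682961451734 -0.029115994216522237
```

View pics/b.png

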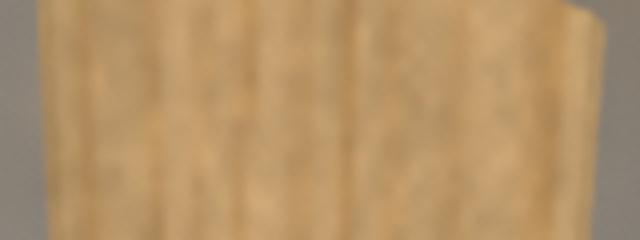

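Emit:
apply_moves(
  commands=[
    {"dp":[30,62,0],"yaw":0.02,"grip":0.3},
    {"dp":[60,124,0],"yaw":0.045,"grip":0.3},
    {"dp":[92,191,0],"yaw":0.045,"grip":0.3},
    {"dp":[92,191,50],"yaw":0.045,"grip":0.3},
    {"dp":[92,191,110],"yaw":0.045,"grip":0.3},
    {"dp":[92,191,170],"yaw":0.045,"grip":0.3},
    {"dp":[92,191,230],"yaw":0.045,"grip":0.3},
    {"dp":[92,191,290],"yaw":0.045,"grip":0.3},
    {"dp":[92,191,305],"yaw":0.045,"grip":0.3},
    {"dp":[92,191,305],"yaw":0.045,"grip":0.3},
  ],
)

```text
time_s: 11.05
tcp_pos: [0.4562, -0.0102, 0.1097]
eef_rot: [-179.9, -0.2, 171.7]
contact_force: [0.0, 0.4, -1.1]
gripper_width: 0.0582
```

```bash
python3 cap.py 10 wrist scene
```

```text
11.1 [ 0.45723004 -0.00975342  0.11106124] [-1.79925671e+02 -8.88926034e-02  1.71727141e+02] [ 0.52036096  0.62309036 -1.60599738] 0.0577821699328
```

View pics/wrist10.png

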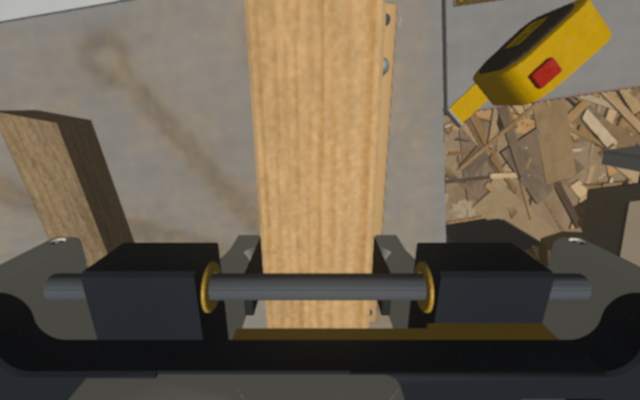

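```bash
python3 - <<'E'
from h import *
t=cv2.imread("pics/scene10.png")[100:260,190:420]; cv2.imwrite("pics/b.png",cv2.resize(t,None,fx=3.4,fy=3.4,interpolation=cv2.INTER_CUBIC))
E
```

```text
(no output)
```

View pics/b.png

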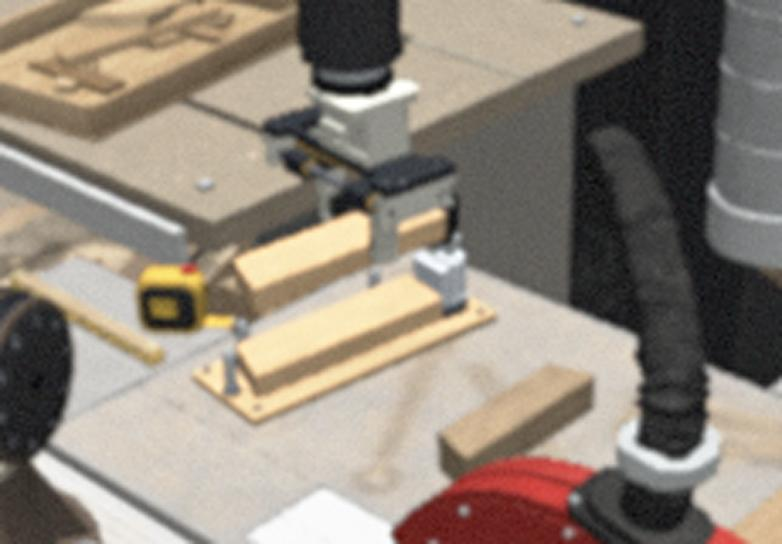

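Emit:
apply_moves(
  commands=[
    {"dp":[0,0,20],"yaw":0,"grip":0.3},
    {"dp":[0,0,34],"yaw":0,"grip":0.3},
    {"dp":[0,0,34],"yaw":0,"grip":0.3},
  ],
)

```text
time_s: 11.52
tcp_pos: [0.4568, -0.0092, 0.0773]
eef_rot: [-180.0, -0.1, 171.8]
contact_force: [-0.3, 0.5, -0.5]
gripper_width: 0.0575
```

```bash
python3 cap.py 11 wrist scene; python3 - <<'E'
from h import *
t=cv2.imread("pics/scene11.png")[140:250,220:380]; cv2.imwrite("pics/b.png",cv2.resize(t,None,fx=5,fy=5,interpolation=cv2.INTER_CUBIC))
t=cv2.imread("pics/wrist11.png")[0:240,230:430]; cv2.imwrite("pics/b2.png",cv2.resize(t,None,fx=2.5,fy=2.5,interpolation=cv2.INTER_CUBIC))
E
```

```text
11.575 [ 0.45719608 -0.00906944  0.07782546] [-1.79984532e+02 -6.02690398e-03  1.71794322e+02] [ 0.62018129  0.913761   -1.3523031 ] 0.057835658282585994
```

View pics/b.png

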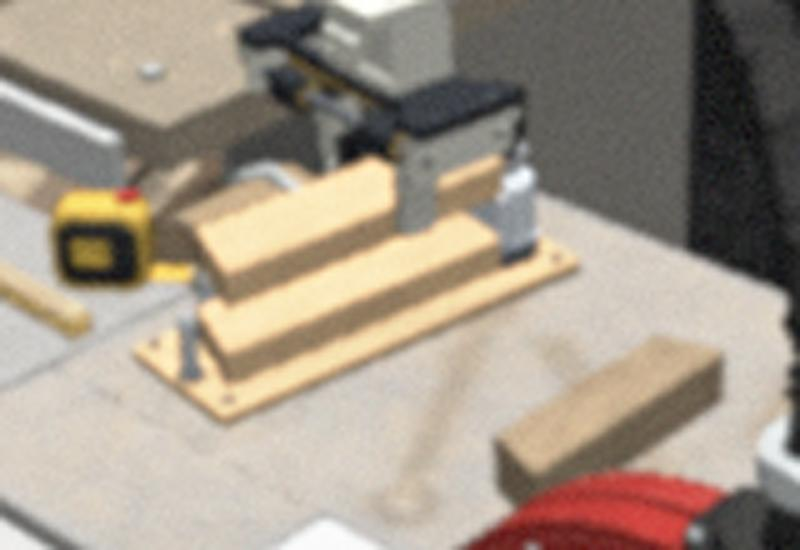

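View pics/b2.png

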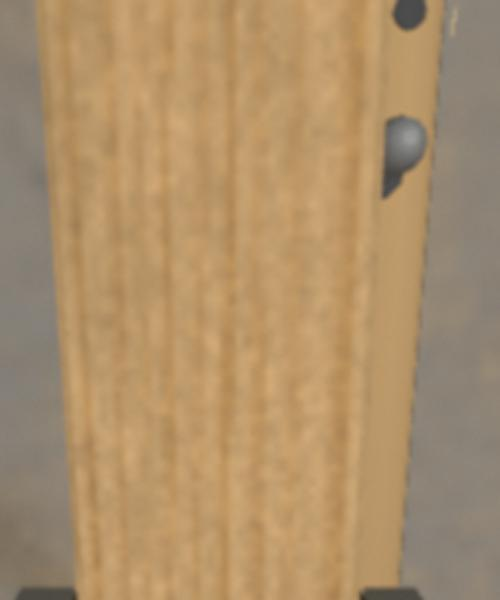

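```bash
python3 - <<'E'
from h import *; import pickle
np.set_printoptions(precision=4,suppress=True)
s,c=pickle.load(open("wrist11.pkl","rb")); K=c["camera_matrix"]; T=camT(c,s)
Rm=R.from_euler('xyz',s["eef_rot"],degrees=True).as_matrix()
def tool(uv,z): return (onz(K,T,[uv],z)[0]-s["tcp_pos"])@Rm
f=lambda a,b:(230+a/2.5,b/2.5)
for z in (.050,.058): print(z,"pin right edge",tool(f(428,143),z)," centre-ish",tool(f(406,140),z), "lower pt",tool(f(404,170),z))
zt=s["tcp_pos"][2]-.006+.028
print("blank right edge",tool(f(383,143),zt),tool(f(360,500),zt),"left",tool(f(50,143),zt),tool(f(75,500),zt))
print("board screw",tool(f(409,12),.012))
# scene: lower & top blank corners -> local
fs=lambda a,b:(220+a/5,140+b/5)
P=onz(Ks,Ts,[fs(230,275),fs(195,232)],zt); print("top blank near corners",P, (P-s["tcp_pos"])@Rm)
P2=onz(Ks,Ts,[fs(232,350),fs(203,312)],.04); print("low blank near corners",P2,(P2-s["tcp_pos"])@Rm)
E
```

```text
0.05 pin right edge [0.1063 0.047  0.0274]  centre-ish [0.1069 0.0419 0.0274] lower pt [0.1006 0.042  0.0274]
0.058 pin right edge [0.1051 0.045  0.0194]  centre-ish [0.1057 0.0401 0.0194] lower pt [0.0996 0.0401 0.0194]
blank right edge [ 0.0991  0.0267 -0.0219] [ 0.0359  0.0264 -0.022 ] left [ 0.0992 -0.0296 -0.0219] [ 0.0359 -0.029  -0.022 ]
board screw [0.1433 0.0492 0.0654]
top blank near corners [[ 0.3152 -0.025   0.0993]
 [ 0.3366  0.0301  0.0993]] [[ 0.1379 -0.0359 -0.0219]
 [ 0.1246  0.0217 -0.0219]]
low blank near corners [[ 0.3202 -0.0153  0.04  ]
 [ 0.3387  0.0318  0.04  ]] [[ 0.1343 -0.0255  0.0374]
 [ 0.1227  0.0237  0.0374]]
```

```bash
python3 - <<'E'
from h import *; import pickle
np.set_printoptions(precision=4,suppress=True)
s,c=pickle.load(open("scene11.pkl","rb"))
Rm=R.from_euler('xyz',s["eef_rot"],degrees=True).as_matrix()
t=c["color"][185:225,240:290,::-1]; cv2.imwrite("pics/b.png",cv2.resize(t,None,fx=14,fy=14,interpolation=cv2.INTER_CUBIC))
E
```

```text
(no output)
```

View pics/b.png

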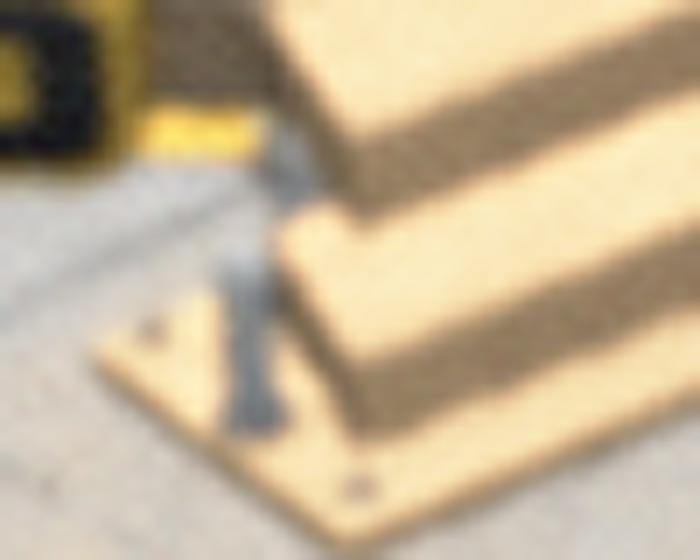

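```bash
python3 - <<'E'
from h import *; import pickle
np.set_printoptions(precision=4,suppress=True)
s,c=pickle.load(open("scene11.pkl","rb"))
Rm=R.from_euler('xyz',s["eef_rot"],degrees=True).as_matrix(); tc=np.array([.4570,-.0092,.0775])
f=lambda a,b:(240+a/14-.0,185+b/14)
for n,p,z in [("pin top",(247,252),.058),("pin base",(250,425),.012),("low bot",(370,440),.012),("low top",(365,365),.04),("up bot",(370,215),.0715),("up top",(360,140),.0995),("screw",(360,487),.012),("screw2",(152,328),.012),("board corner",(345,540),.012)]:
    print(n,((onz(Ks,Ts,[f(*p)],z)[0]-tc)@Rm)[:2]*1000)
E
```

```text
pin top [147.326    1.0487]
pin base [148.7391   4.1975]
low bot [131.9498 -18.4653]
low top [138.7902 -29.9601]
up bot [129.9972 -22.8931]
up top [138.9282 -35.6021]
screw [144.3872 -32.7621]
screw2 [142.9907  53.1068]
board corner [158.7188 -48.0006]
```

Emit:
apply_moves(
  commands=[
    {"dp":[1,2,0],"yaw":0,"grip":0.3},
    {"dp":[1,2,10],"yaw":0,"grip":0.3},
    {"dp":[1,2,16],"yaw":0,"grip":0.3},
    {"dp":[1,2,22],"yaw":0,"grip":0.3},
    {"dp":[1,2,22],"yaw":0,"grip":0.3},
  ],
)

```text
time_s: 12.25
tcp_pos: [0.4559, -0.0071, 0.0549]
eef_rot: [-180.0, -0.1, 171.8]
contact_force: [0.5, -0.3, -2.5]
gripper_width: 0.0577
```

Emit:
apply_moves(
  commands=[
    {"dp":[0,0,4],"yaw":0,"grip":0.3},
    {"dp":[0,0,7],"yaw":0,"grip":0.3},
    {"dp":[0,0,7],"yaw":0,"grip":0.3},
  ],
)

```text
time_s: 12.62
tcp_pos: [0.4562, -0.0069, 0.0484]
eef_rot: [-180.0, -0.0, 171.8]
contact_force: [0.1, 0.1, -1.8]
gripper_width: 0.0579
```

```bash
python3 cap.py 12 wrist scene; python3 - <<'E'
from h import *
t=cv2.imread("pics/scene12.png")[150:240,230:345]; cv2.imwrite("pics/b.png",cv2.resize(t,None,fx=6.5,fy=6.5,interpolation=cv2.INTER_CUBIC))
t=cv2.imread("pics/wrist12.png")[0:240,230:430]; cv2.imwrite("pics/b2.png",cv2.resize(t,None,fx=2.5,fy=2.5,interpolation=cv2.INTER_CUBIC))
E
```

```text
12.675 [ 0.45630894 -0.0068742   0.04849635] [-1.79995163e+02 -8.61144568e-03  1.71793667e+02] [ 0.23465524 -0.60891497 -1.30462407] 0.05815811237309933
```

View pics/b.png

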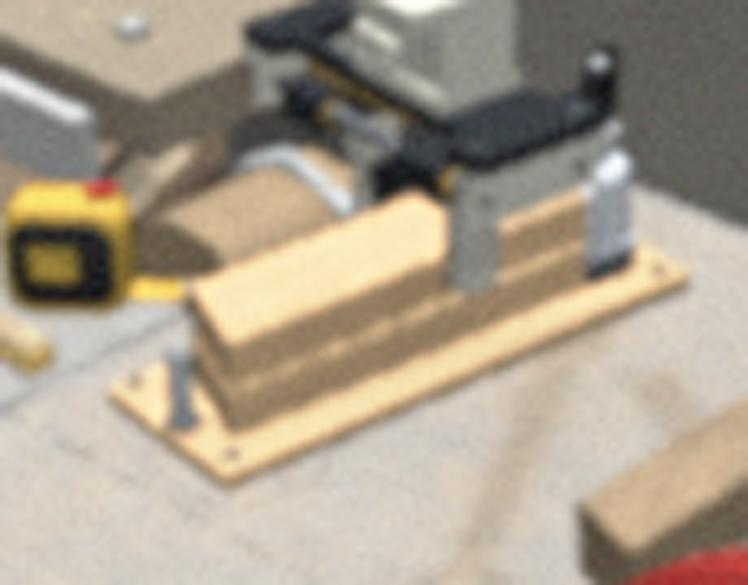

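View pics/b2.png

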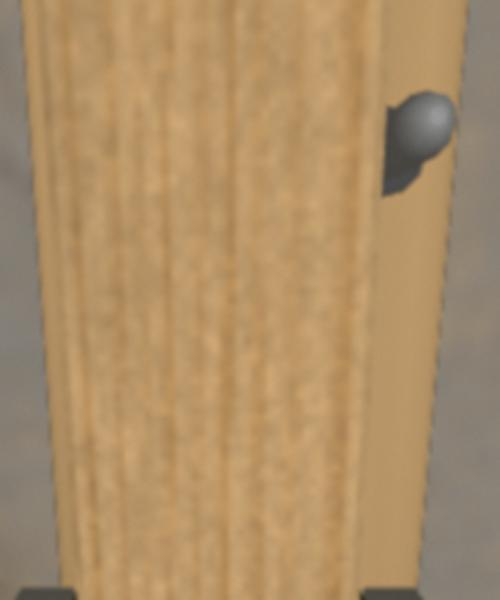

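```bash
python3 - <<'E'
from h import *; import pickle
np.set_printoptions(precision=4,suppress=True)
s,c=pickle.load(open("wrist12.pkl","rb")); K=c["camera_matrix"]; T=camT(c,s)
Rm=R.from_euler('xyz',s["eef_rot"],degrees=True).as_matrix()
def tool(uv,z): return (onz(K,T,[uv],z)[0]-s["tcp_pos"])@Rm
f=lambda a,b:(230+a/2.5,b/2.5)
print("pin r",tool(f(458,120),.056),"l",tool(f(397,130),.056), "c",tool(f(427,126),.058))
zt=s["tcp_pos"][2]-.006+.028
print("blank edges",tool(f(383,143),zt),tool(f(361,500),zt),"left",tool(f(33,143),zt),tool(f(60,500),zt))
E
```

```text
pin r [ 0.1051  0.0432 -0.0076] l [ 0.1034  0.032  -0.0076] c [ 0.1037  0.037  -0.0096]
blank edges [ 0.0991  0.0267 -0.022 ] [ 0.0359  0.0266 -0.022 ] left [ 0.0992 -0.0324 -0.022 ] [ 0.0359 -0.0319 -0.022 ]
```

Emit:
apply_moves(
  commands=[
    {"dp":[0,1.5,0],"yaw":0,"grip":0.3},
    {"dp":[0,3,0],"yaw":0,"grip":0.3},
    {"dp":[0,3,0],"yaw":0,"grip":0.3},
  ],
)

```text
time_s: 13.1
tcp_pos: [0.4569, -0.0037, 0.0486]
eef_rot: [180.0, 0.0, 171.8]
contact_force: [1.1, -0.6, -2.8]
gripper_width: 0.0577
```

Emit:
apply_moves(
  commands=[
    {"dp":[0,1,0],"yaw":0,"grip":0.3},
    {"dp":[0,1,0],"yaw":0,"grip":0.3},
  ],
)

```text
time_s: 13.35
tcp_pos: [0.4569, -0.0028, 0.0486]
eef_rot: [-180.0, -0.0, 171.8]
contact_force: [-0.3, -0.4, -1.1]
gripper_width: 0.0579
```

```bash
python3 -c "
from plant import get_state
s=get_state();print(s['tcp_pos'],s['contact_force'],s['moment'],s['eef_rot'])"
```

```text
[ 0.4569197  -0.00284003  0.04856078] [-0.34996346 -0.38477862 -1.11339949] [-0.0419852  -0.02078144  0.00913548] [-1.79998316e+02 -1.75903792e-03  1.71801029e+02]
```

Emit:
apply_moves(
  commands=[
    {"dp":[0,0.7,0],"yaw":0,"grip":0.3},
    {"dp":[0,0.7,0],"yaw":0,"grip":0.3},
  ],
)

```text
time_s: 13.6
tcp_pos: [0.4569, -0.0025, 0.0485]
eef_rot: [-180.0, -0.0, 171.8]
contact_force: [0.3, -4.0, -1.4]
gripper_width: 0.058
```

Emit:
apply_moves(
  commands=[
    {"dp":[0,0.7,0],"yaw":0,"grip":0.3},
    {"dp":[0,0.7,0],"yaw":0,"grip":0.3},
  ],
)

```text
time_s: 13.85
tcp_pos: [0.4568, -0.0023, 0.0485]
eef_rot: [-179.9, -0.0, 171.8]
contact_force: [1.4, -6.8, -0.2]
gripper_width: 0.0576
```

Emit:
apply_moves(
  commands=[
    {"dp":[0.5,-0.9,0],"yaw":0,"grip":0.3},
    {"dp":[1.5,-0.9,0],"yaw":0,"grip":0.3},
    {"dp":[1.5,-0.9,0],"yaw":0,"grip":0.3},
  ],
)

```text
time_s: 14.22
tcp_pos: [0.4558, -0.0023, 0.0487]
eef_rot: [-180.0, 0.0, 171.8]
contact_force: [2.5, -5.3, -3.3]
gripper_width: 0.0581
```

Emit:
apply_moves(
  commands=[
    {"dp":[0.8,0,0],"yaw":0,"grip":0.3},
    {"dp":[0.8,0,0],"yaw":0,"grip":0.3},
  ],
)

```text
time_s: 14.48
tcp_pos: [0.4557, -0.0022, 0.0488]
eef_rot: [180.0, 0.1, 171.8]
contact_force: [4.7, -7.3, -4.2]
gripper_width: 0.0581
```

Emit:
apply_moves(
  commands=[
    {"dp":[0.8,0,0],"yaw":0,"grip":0.3},
    {"dp":[0.8,0,0],"yaw":0,"grip":0.3},
  ],
)

```text
time_s: 14.72
tcp_pos: [0.4556, -0.0021, 0.049]
eef_rot: [180.0, 0.2, 171.8]
contact_force: [7.9, -9.4, -5.8]
gripper_width: 0.0582
```

Emit:
apply_moves(
  commands=[
    {"dp":[-2,-1.5,0],"yaw":0,"grip":0.3},
    {"dp":[-2,-1.5,0],"yaw":0,"grip":0.3},
    {"dp":[-2,-1.5,0],"yaw":0,"grip":0.3},
  ],
)

```text
time_s: 15.1
tcp_pos: [0.4557, -0.0035, 0.0486]
eef_rot: [180.0, 0.0, 171.8]
contact_force: [1.0, -1.1, -1.8]
gripper_width: 0.0581
```

```bash
python3 cap.py 13 wrist scene; python3 - <<'E'
from h import *
t=cv2.imread("pics/scene13.png")[150:240,230:345]; cv2.imwrite("pics/b.png",cv2.resize(t,None,fx=6.5,fy=6.5,interpolation=cv2.INTER_CUBIC))
t=cv2.imread("pics/wrist13.png")[0:240,230:430]; cv2.imwrite("pics/b2.png",cv2.resize(t,None,fx=2.5,fy=2.5,interpolation=cv2.INTER_CUBIC))
E
```

```text
15.15 [ 0.45573285 -0.00349383  0.048608  ] [1.79988645e+02 8.98046255e-03 1.71811185e+02] [ 1.03855729 -0.54337635 -2.45642196] 0.058044435182250505
```

View pics/b.png

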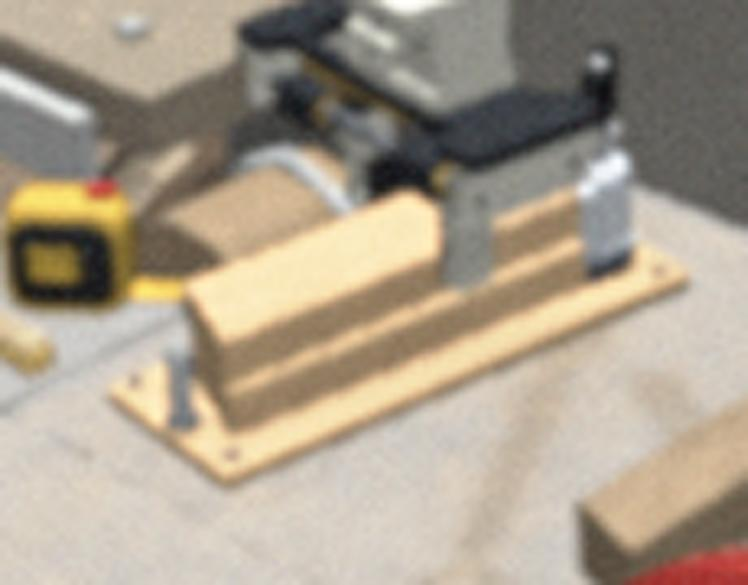

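View pics/b2.png

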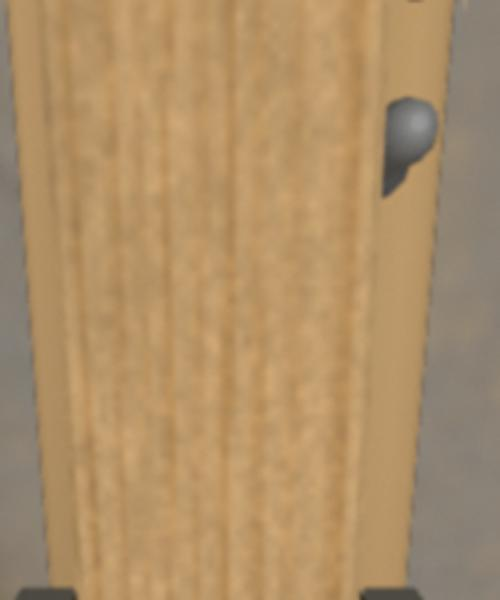

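```bash
python3 - <<'E'
from h import *; import pickle
np.set_printoptions(precision=4,suppress=True)
s,c=pickle.load(open("wrist9.pkl","rb")); K=c["camera_matrix"]; T=camT(c,s)
e=onz(K,T,[(375+338/4,140/4),(375+273/4,520/4)],.04)[:,:2]; a=np.radians(171.75); y=np.array([np.cos(a),np.sin(a)]);x=np.array([y[1],-y[0]])
pins=np.array([[.3581,.0442],[.5116,.0218]]); le=np.array([[.3196,-.0155],[.5331,-.048]])
print("pins x",pins@x,"right edge",e@x,"left edge",le@x, "ends y", le@y, pins@y)
s,c=pickle.load(open("wrist13.pkl","rb")); t=c["color"][:,:,::-1][0:235,225:300]; cv2.imwrite("pics/b.png",cv2.resize(t,None,fx=2.5,fy=2.5,interpolation=cv2.INTER_CUBIC))
s,c=pickle.load(open("scene13.pkl","rb")); t=c["color"][180:225,240:300,::-1]; cv2.imwrite("pics/b2.png",cv2.resize(t,None,fx=12,fy=12,interpolation=cv2.INTER_CUBIC))
E
```

```text
pins x [0.0951 0.095 ] right edge [0.0899 0.0895] left edge [0.0305 0.029 ] ends y [-0.3185 -0.5345] [-0.3481 -0.5032]
```

View pics/b2.png

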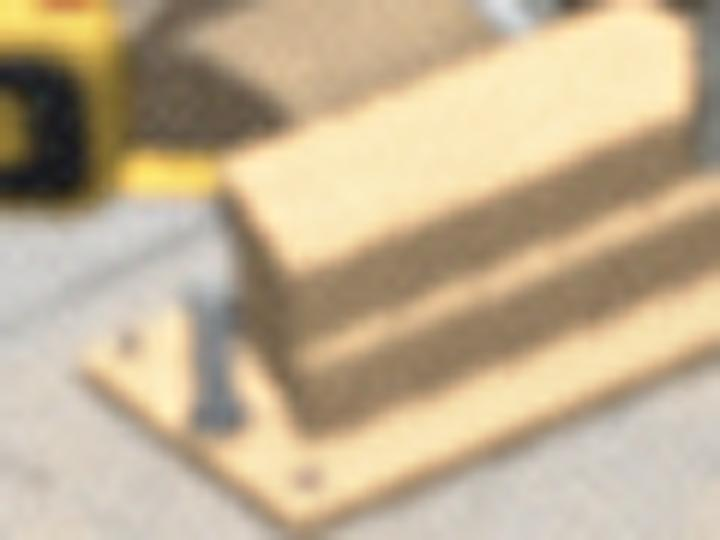

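Emit:
apply_moves(
  commands=[
    {"dp":[0,0,1.5],"yaw":0,"grip":0.3},
    {"dp":[0,0,1.5],"yaw":0,"grip":0.3},
  ],
)

```text
time_s: 15.45
tcp_pos: [0.4557, -0.0036, 0.047]
eef_rot: [180.0, 0.0, 171.8]
contact_force: [0.2, 0.2, -2.0]
gripper_width: 0.0578
```

Emit:
apply_moves(
  commands=[
    {"dp":[0,0,1],"yaw":0,"grip":0.3},
    {"dp":[0,0,1],"yaw":0,"grip":0.3},
  ],
)

```text
time_s: 15.7
tcp_pos: [0.4558, -0.0036, 0.0469]
eef_rot: [180.0, 0.0, 171.8]
contact_force: [-4.4, 2.2, 12.0]
gripper_width: 0.0579
```

Emit:
apply_moves(
  commands=[
    {"dp":[0,0,-0.8],"yaw":0,"grip":0.3},
    {"dp":[0,0,-0.8],"yaw":0,"grip":0.78},
    {"dp":[0,0,-0.8],"yaw":0,"grip":0.78},
    {"dp":[0,0,-0.8],"yaw":0,"grip":0.78},
    {"dp":[0,3,-0.8],"yaw":0,"grip":0.78},
    {"dp":[0,4.5,-0.8],"yaw":0,"grip":0.78},
    {"dp":[0,4.5,-0.8],"yaw":0,"grip":0.78},
  ],
)

```text
time_s: 16.58
tcp_pos: [0.4564, 0.0009, 0.0469]
eef_rot: [180.0, 0.0, 171.8]
contact_force: [-0.1, -0.5, 0.2]
gripper_width: 0.0682
```

```bash
python3 cap.py 14 wrist scene; python3 - <<'E'
from h import *
t=cv2.imread("pics/scene14.png")[150:240,230:345]; cv2.imwrite("pics/b.png",cv2.resize(t,None,fx=6.5,fy=6.5,interpolation=cv2.INTER_CUBIC))
E
```

```text
16.625 [0.45630966 0.0008279  0.04684128] [ 1.79999712e+02 -2.75455448e-03  1.71806240e+02] [-0.00247614 -0.4543526  -0.20601749] 0.06833603293964001
```

View pics/b.png

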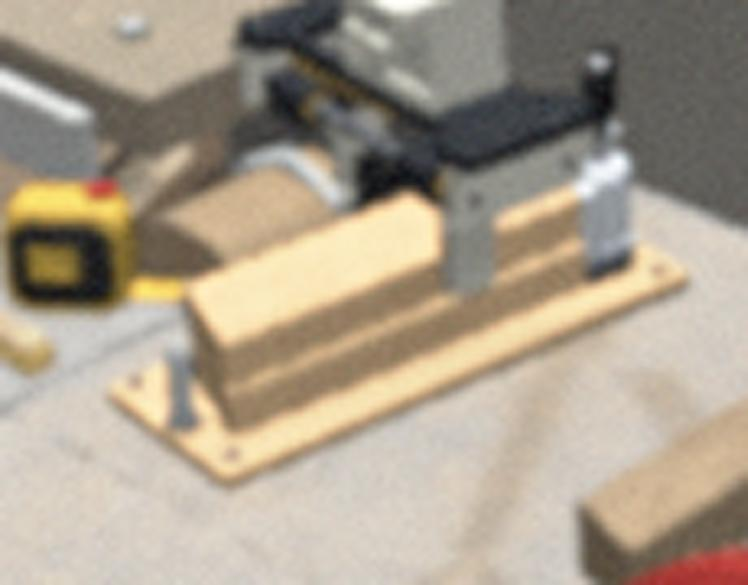

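View pics/wrist14.png

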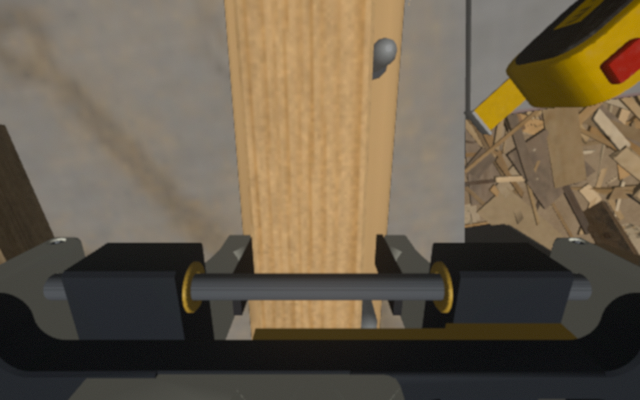

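Emit:
apply_moves(
  commands=[
    {"dp":[0,1,0],"yaw":0,"grip":0.78},
    {"dp":[0,1.8,0],"yaw":0,"grip":0.78},
    {"dp":[0,1.8,0],"yaw":0,"grip":0.78},
  ],
)

```text
time_s: 17.05
tcp_pos: [0.4565, 0.0023, 0.0468]
eef_rot: [-180.0, -0.0, 171.8]
contact_force: [0.2, -2.3, 0.1]
gripper_width: 0.0686
```

Emit:
apply_moves(
  commands=[
    {"dp":[0,0.8,0],"yaw":0,"grip":0.78},
    {"dp":[0,0.8,0],"yaw":0,"grip":0.78},
  ],
)

```text
time_s: 17.3
tcp_pos: [0.4563, 0.0027, 0.0468]
eef_rot: [-179.9, -0.0, 171.8]
contact_force: [0.7, -5.7, 1.0]
gripper_width: 0.0684
```

Emit:
apply_moves(
  commands=[
    {"dp":[1.5,0.4,0],"yaw":0,"grip":0.78},
    {"dp":[2.5,0.6,0],"yaw":0,"grip":0.78},
    {"dp":[2.5,0.6,0],"yaw":0,"grip":0.78},
  ],
)

```text
time_s: 17.68
tcp_pos: [0.4554, 0.0032, 0.0474]
eef_rot: [-179.9, 0.1, 171.9]
contact_force: [6.7, -13.5, -0.5]
gripper_width: 0.0682
```

Emit:
apply_moves(
  commands=[
    {"dp":[0,-5,0],"yaw":0,"grip":0.78},
    {"dp":[0,-6,0],"yaw":0,"grip":0.78},
    {"dp":[0,-6,-50],"yaw":0,"grip":0.78},
    {"dp":[0,-6,-110],"yaw":0,"grip":0.78},
    {"dp":[0,-6,-140],"yaw":0,"grip":0.78},
    {"dp":[0,-6,-140],"yaw":0,"grip":0.78},
  ],
)

```text
time_s: 18.42
tcp_pos: [0.4549, -0.0009, 0.1894]
eef_rot: [179.8, 0.3, 171.8]
contact_force: [-0.0, 0.2, 0.5]
gripper_width: 0.0682
```

```bash
python3 cap.py 15 wrist scene; python3 - <<'E'
from h import *
t=cv2.imread("pics/scene15.png")[140:240,230:345]; cv2.imwrite("pics/b.png",cv2.resize(t,None,fx=6,fy=6,interpolation=cv2.INTER_CUBIC))
E
```

```text
18.475 [ 0.45381271 -0.00117459  0.18773763] [1.79890488e+02 1.17783026e-01 1.71792872e+02] [ 0.27409749 -0.53014625 -0.87060139] 0.06782269020110548
```

View pics/b.png

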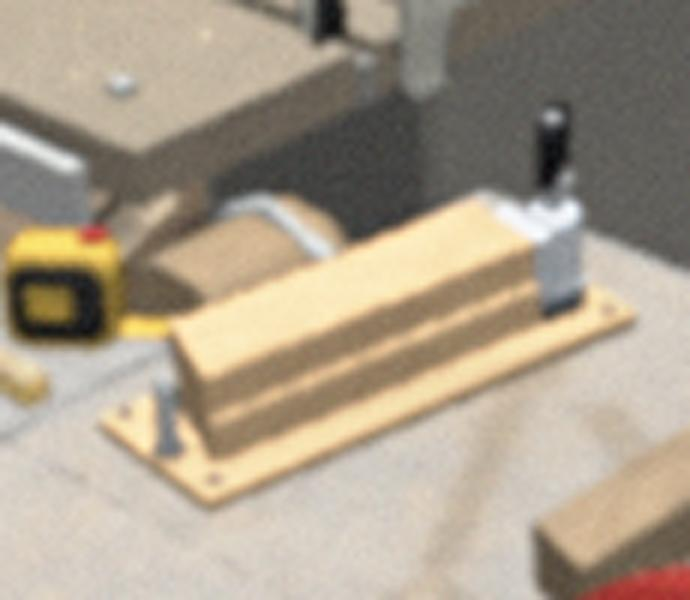

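View pics/wrist15.png

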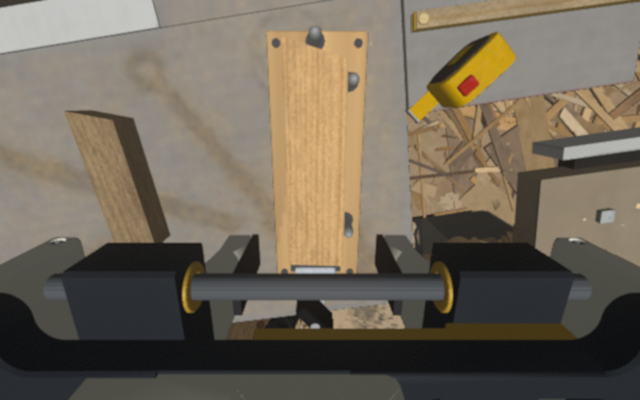

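```bash
python3 - <<'E'
from h import *
t=cv2.imread("pics/wrist15.png")[15:280,250:385]; cv2.imwrite("pics/b.png",cv2.resize(t,None,fx=4.4,fy=4.4,interpolation=cv2.INTER_CUBIC)[:600]); cv2.imwrite("pics/b2.png",cv2.resize(t[120:],None,fx=4,fy=4,interpolation=cv2.INTER_CUBIC))
E
```

```text
(no output)
```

View pics/b.png

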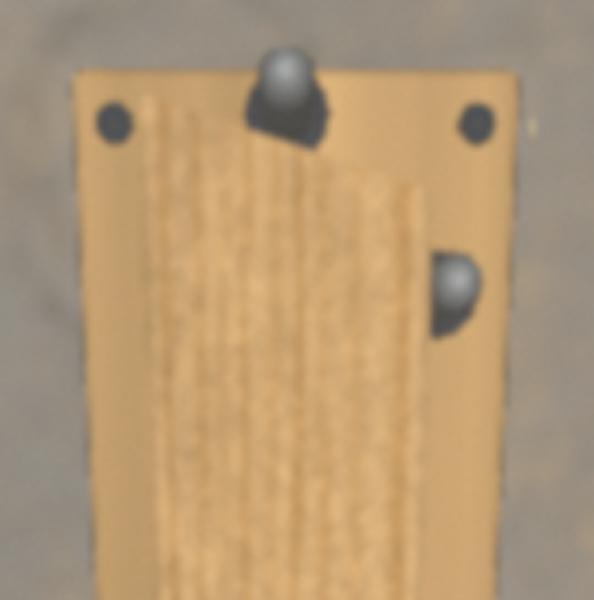

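View pics/b2.png

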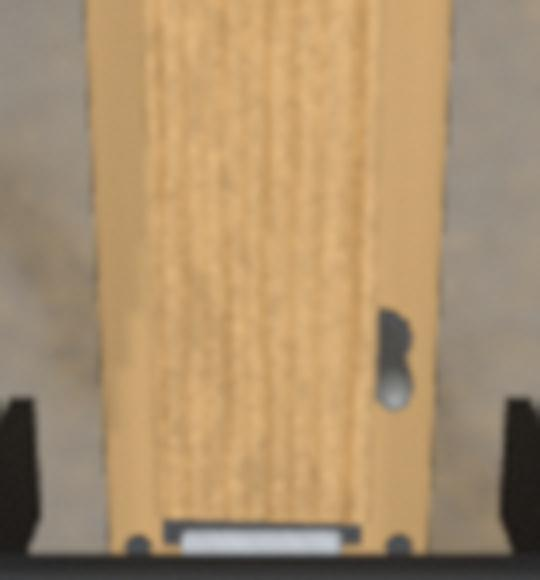

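```bash
python3 - <<'E'
from h import *; import pickle
np.set_printoptions(precision=2,suppress=True)
s,c=pickle.load(open("scene15.pkl","rb")); g=cv2.cvtColor(c["color"],cv2.COLOR_RGB2GRAY).astype(float)
a=np.radians(171.8); y=np.array([np.cos(a),np.sin(a)]);x=np.array([y[1],-y[0]]); O=np.array([.430,-.0015])
def rowat(col,xl,z):
    t=np.linspace(-.1,.1,201); P=np.array([np.r_[O+x*xl+y*k,z] for k in t]); q=proj(Ks,Ts,P); i=np.argsort(q[:,0]); return np.interp(col,q[i,0],q[i,1])
for col in (280,290,300):
    # shear-average along edge direction
    sl=(rowat(col+5,-.029,.04)-rowat(col-5,-.029,.04))/10
    prof=[]
    rows=np.arange(165,225,1)
    for r in rows:
        prof.append(np.mean([g[int(np.floor(r+sl*d)),col+d]*(1-(r+sl*d)%1)+g[int(np.floor(r+sl*d))+1,col+d]*((r+sl*d)%1) for d in range(-7,8)]))
    print(col,"exp z.068,.04,.012:",[round(float(rowat(col,-.029,z)),1) for z in (.068,.04,.012)])
    print([(int(r),int(p)) for r,p in zip(rows,prof) if rowat(col,-.029,.068)-5<r<rowat(col,-.029,.012)+5])
E
```

```text
280 exp z.068,.04,.012: [196.3, 204.2, 212.0]
[(192, 232), (193, 232), (194, 230), (195, 217), (196, 183), (197, 148), (198, 131), (199, 128), (200, 127), (201, 134), (202, 158), (203, 184), (204, 179), (205, 151), (206, 134), (207, 129), (208, 128), (209, 131), (210, 154), (211, 193), (212, 218), (213, 226), (214, 227), (215, 221), (216, 192)]
290 exp z.068,.04,.012: [192.1, 200.0, 207.7]
[(188, 233), (189, 233), (190, 231), (191, 217), (192, 179), (193, 143), (194, 128), (195, 126), (196, 126), (197, 136), (198, 164), (199, 186), (200, 173), (201, 145), (202, 130), (203, 128), (204, 126), (205, 133), (206, 161), (207, 198), (208, 219), (209, 225), (210, 224), (211, 209), (212, 173)]
300 exp z.068,.04,.012: [188.0, 195.7, 203.3]
[(184, 231), (185, 231), (186, 229), (187, 215), (188, 175), (189, 141), (190, 130), (191, 127), (192, 129), (193, 144), (194, 176), (195, 194), (196, 173), (197, 143), (198, 130), (199, 128), (200, 127), (201, 141), (202, 176), (203, 207), (204, 220), (205, 223), (206, 217), (207, 193), (208, 157)]
```

```bash
python3 - <<'E'
from h import *; import pickle
from scipy.optimize import brentq
np.set_printoptions(precision=3,suppress=True)
print(get_state()["joints"])
s,c=pickle.load(open("wrist8.pkl","rb")); K=c["camera_matrix"];T=camT(c,s)
g=cv2.cvtColor(cv2.imread("pics/top0.png"),cv2.COLOR_BGR2GRAY)
L=np.array([(304,131),(310,133.5),(318,136.5),(326,141.5),(334,147.5),(342,153),(350,159.5),(358,166.5),(366,172.5),(374,179),(382,185.5),(390,192.5),(398,199.5)])
gw=cv2.cvtColor(c["color"],cv2.COLOR_RGB2GRAY)
for r in range(20,236,18):
    xs=np.where(gw[r]<75)[0]; xs=xs[(xs>400)&(xs<545)]
    runs=[q for q in np.split(xs,np.where(np.diff(xs)>3)[0]+1) if len(q)>12]
    if not runs: continue
    q=runs[-1]; u=(q[0]+q[-1])/2
    def f(z):
        p=proj(Kt,Tt,onz(K,T,(u,r),z))[0]; return p[1]-np.interp(p[0],L[:,0],L[:,1])
    zs=np.linspace(-.1,.45,56); v=[f(z) for z in zs]
    for i in range(55):
        if v[i]*v[i+1]<0:
            z=brentq(f,zs[i],zs[i+1]); P=onz(K,T,(u,r),z)[0]; print(r,(int(q[0]),int(q[-1])),P,proj(Kt,Tt,P)[0])
t=c["color"][:,:,::-1][0:240,400:640]; cv2.imwrite("pics/b.png",cv2.resize(t,None,fx=2.5,fy=2.5,interpolation=cv2.INTER_CUBIC))
t=cv2.imread("pics/top0.png")[115:215,240:380]; cv2.imwrite("pics/b2.png",cv2.resize(t,None,fx=5,fy=5,interpolation=cv2.INTER_CUBIC))
E
```

```text
[  24.825    1.068  -29.459   -0.045  -59.448 -123.016]
20 (426, 491) [ 0.43  -0.331  0.281] [385.966 188.97 ]
38 (436, 499) [ 0.443 -0.319  0.279] [381.07  184.744]
56 (440, 505) [ 0.456 -0.307  0.273] [376.355 180.914]
74 (454, 509) [ 0.47  -0.293  0.27 ] [370.845 176.436]
92 (462, 515) [ 0.485 -0.279  0.265] [365.286 171.964]
110 (469, 520) [ 0.501 -0.264  0.257] [359.267 167.45 ]
128 (476, 526) [ 0.518 -0.249  0.251] [353.285 162.374]
146 (479, 530) [ 0.537 -0.233  0.241] [347.162 157.194]
164 (484, 529) [ 0.559 -0.215  0.227] [340.254 151.799]
182 (485, 527) [ 0.585 -0.193  0.204] [332.141 146.105]
200 (485, 521) [ 0.618 -0.168  0.172] [323.088 139.68 ]
218 (532, 544) [ 0.634 -0.125  0.191] [308.76  132.983]
```

View pics/b.png

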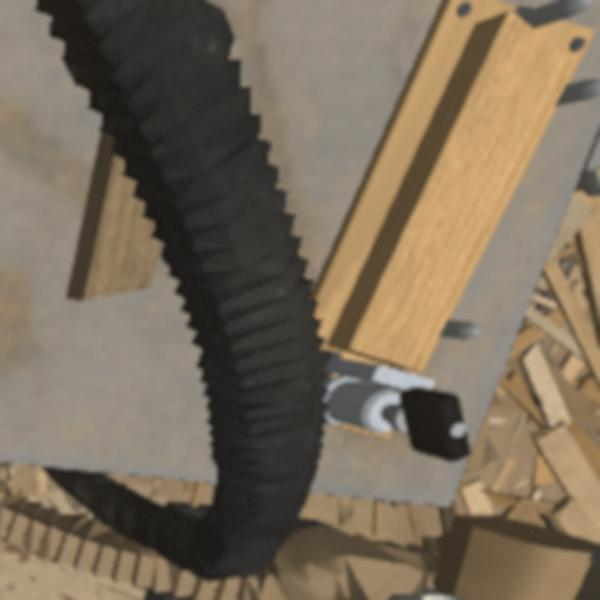

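View pics/b2.png

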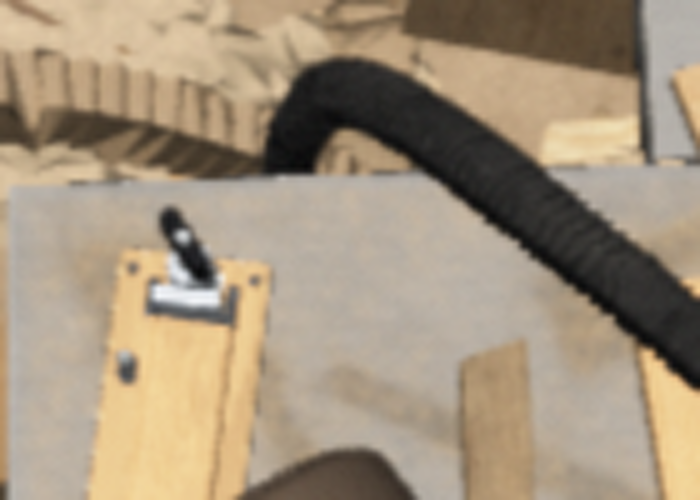

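Emit:
apply_moves(
  commands=[
    {"dp":[-10,0,-50],"yaw":-0.17,"grip":0.78},
    {"dp":[-50,-2,-100],"yaw":-0.35,"grip":0.6},
    {"dp":[-100,-4,-112],"yaw":-0.53,"grip":0.6},
    {"dp":[-107,-4,-112],"yaw":-0.7,"grip":0.6},
    {"dp":[-107,-4,-112],"yaw":-0.867,"grip":0.6},
    {"dp":[-107,-4,-112],"yaw":-0.867,"grip":0.6},
    {"dp":[-107,-4,-112],"yaw":-0.867,"grip":0.6},
  ],
)

```text
time_s: 19.4
tcp_pos: [0.5585, -0.0208, 0.2979]
eef_rot: [180.0, -0.1, -138.7]
contact_force: [-0.1, -0.2, -0.3]
gripper_width: 0.0526
```

```bash
python3 cap.py 16 wrist top
```

```text
19.45 [ 0.5584999  -0.02082397  0.2982732 ] [ 1.79971500e+02 -4.92093238e-02 -1.38690303e+02] [-0.70978779  0.72728641  0.07287926] 0.052707285897372794
```

View pics/wrist16.png

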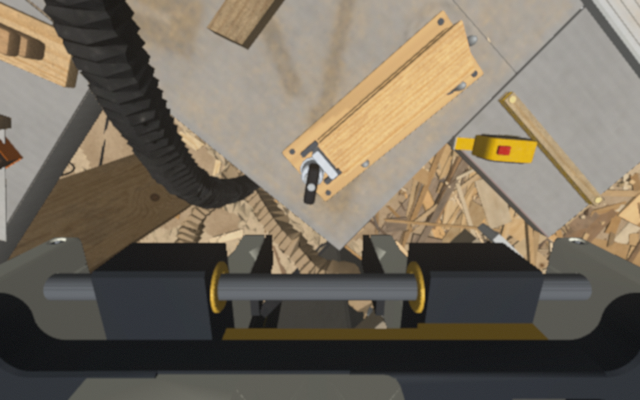

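View pics/top16.png

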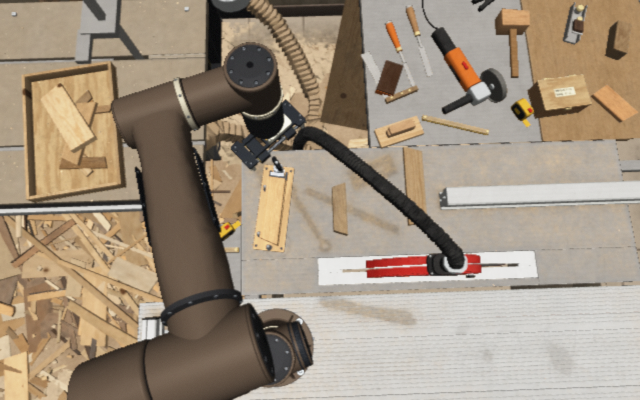

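```bash
python3 - <<'E'
from h import *; import pickle
from scipy.optimize import brentq
np.set_printoptions(precision=3,suppress=True)
s,c=pickle.load(open("wrist16.pkl","rb")); K=c["camera_matrix"];T=camT(c,s)
t=c["color"][:,:,::-1][130:220,260:360]; cv2.imwrite("pics/b.png",cv2.resize(t,None,fx=6.5,fy=6.5,interpolation=cv2.INTER_CUBIC))
L=np.array([(304,131),(310,133.5),(318,136.5),(326,141.5),(334,147.5),(342,153),(350,159.5),(358,166.5),(366,172.5),(374,179),(382,185.5),(390,192.5),(398,199.5)])
for uv in [(85,30),(110,90),(140,140),(160,165),(180,183),(205,193)]:
    def f(z):
        p=proj(Kt,Tt,onz(K,T,uv,z))[0]; return p[1]-np.interp(p[0],L[:,0],L[:,1])
    zs=np.linspace(-.1,.4,51); v=[f(z) for z in zs]
    for i in range(50):
        if v[i]*v[i+1]<0:
            z=brentq(f,zs[i],zs[i+1]); P=onz(K,T,uv,z)[0]; print(uv,P,proj(Kt,Tt,P)[0])
for z in (.15,.1,.05,0): print(z,onz(K,T,[(205,193),(238,187)],z), onz(Kt,Tt,[(304,131),(298,140)],z))
E
```

```text
(85, 30) [ 0.553 -0.199  0.273] [335.702 148.67 ]
(110, 90) [ 0.575 -0.177  0.265] [327.408 142.556]
(140, 140) [ 0.599 -0.155  0.244] [319.446 137.404]
(160, 165) [ 0.614 -0.139  0.227] [313.85  134.944]
(180, 183) [ 0.632 -0.126  0.193] [309.108 133.128]
(205, 193) [ 0.685 -0.116  0.068] [305.895 131.789]
0.15 [[ 0.646 -0.108  0.15 ]
 [ 0.617 -0.085  0.15 ]] [[ 0.656 -0.11   0.15 ]
 [ 0.627 -0.091  0.15 ]]
0.1 [[ 0.67  -0.113  0.1  ]
 [ 0.636 -0.086  0.1  ]] [[ 0.676 -0.11   0.1  ]
 [ 0.645 -0.09   0.1  ]]
0.05 [[ 0.694 -0.118  0.05 ]
 [ 0.655 -0.088  0.05 ]] [[ 0.695 -0.11   0.05 ]
 [ 0.664 -0.089  0.05 ]]
0 [[ 0.718 -0.123  0.   ]
 [ 0.674 -0.09   0.   ]] [[ 0.714 -0.11   0.   ]
 [ 0.682 -0.088  0.   ]]
```

View pics/b.png

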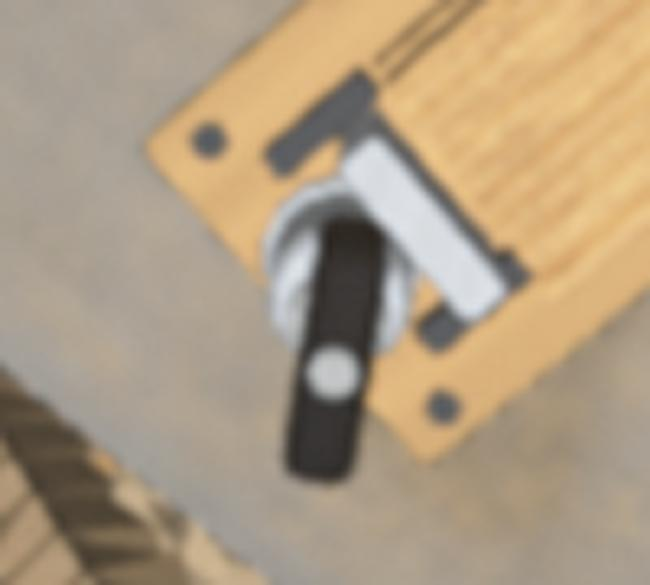

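```bash
python3 - <<'E'
from h import *; import pickle
from scipy.optimize import brentq
np.set_printoptions(precision=3,suppress=True)
s,c=pickle.load(open("wrist16.pkl","rb")); K=c["camera_matrix"];T=camT(c,s)
s8,c8=pickle.load(open("wrist8.pkl","rb")); T8=camT(c8,s8)
def mask(img,lo=70):
    m=(cv2.cvtColor(img,cv2.COLOR_RGB2GRAY)<lo).astype(np.uint8); return cv2.morphologyEx(cv2.morphologyEx(m,cv2.MORPH_OPEN,np.ones((5,5))),cv2.MORPH_CLOSE,np.ones((9,9)))
m16=mask(c["color"]); m16[232:]=0; m16[:,290:]=0
m8=mask(c8["color"]); m8[232:]=0; m8[:,:405]=0; m8[:,545:]=0
v=c["color"][:,:,::-1].copy(); 
for nm,m in (("16",m16),("8",m8)):
    d=cv2.distanceTransform(m,cv2.DIST_L2,5)
    # ridge: per row max / per col
    pts=[(int(d[r].argmax()),r,round(float(d[r].max()),1)) for r in range(10,230,15)]
    print(nm,pts)
# rely on local constant radius too
E
```

```text
16 [(90, 10, 38.2), (97, 25, 36.6), (104, 40, 35.2), (111, 55, 33.0), (118, 70, 31.4), (123, 85, 31.2), (131, 100, 28.4), (141, 115, 26.6), (150, 130, 24.4), (157, 145, 23.2), (167, 160, 22.2), (179, 175, 20.4), (201, 190, 16.0), (37, 205, 3.6), (28, 220, 4.2)]
8 [(457, 10, 33.0), (463, 25, 30.2), (468, 40, 29.0), (474, 55, 27.0), (482, 70, 26.0), (487, 85, 25.2), (493, 100, 24.8), (498, 115, 24.6), (502, 130, 23.6), (505, 145, 24.0), (506, 160, 23.0), (506, 175, 22.0), (504, 190, 19.0), (502, 205, 17.6), (485, 220, 12.0)]
```

```bash
python3 - <<'E'
from h import *; import pickle
from scipy.optimize import brentq
np.set_printoptions(precision=3,suppress=True)
s,c=pickle.load(open("wrist16.pkl","rb")); K=c["camera_matrix"];T=camT(c,s)
s8,c8=pickle.load(open("wrist8.pkl","rb")); T8=camT(c8,s8)
p16=[(97, 25, 36.6), (111, 55, 33.0), (123, 85, 31.2), (141, 115, 26.6), (157, 145, 23.2), (167, 160, 22.2), (179, 175, 20.4), (201, 190, 16.0)]
p8=np.array([(457, 10), (463, 25), (468, 40), (474, 55), (482, 70), (487, 85), (493, 100), (498, 115), (502, 130), (505, 145), (506, 160), (506, 175), (504, 190), (502, 205), (485, 220)],float)
r8=[33,30.2,29,27,26,25.2,24.8,24.6,23.6,24,23,22,19,17.6,12]
for u,v,r in p16:
    def f(z):
        p=proj(K,T8,onz(K,T,(u,v),z))[0]; return p[0]-np.interp(p[1],p8[:,1],p8[:,0])
    zs=np.linspace(-.2,.4,61); w=[f(z) for z in zs]; out=[]
    for i in range(60):
        if w[i]*w[i+1]<0:
            z=brentq(f,zs[i],zs[i+1]); P=onz(K,T,(u,v),z)[0]; out.append((P,proj(K,T8,P)[0]))
    dep=.024*295/r; o,d=ray(K,T,(u,v)); Pr=o+d[0]*dep
    print((u,v),out[:2],"from radius",Pr,"top",proj(Kt,Tt,Pr)[0])
for (u,v),r in zip(p8,r8):
    o,d=ray(K,T8,(u,v)); Pr=o+d[0]*.024*295/r; print("w8",(u,v),Pr,proj(Kt,Tt,Pr)[0])
E
```

```text
(97, 25) [(array([ 0.557, -0.22 ,  0.234]), array([506.   , 163.005]))] from radius [ 0.556 -0.217  0.238] top [341.442 151.553]
(111, 55) [(array([ 0.57 , -0.21 ,  0.223]), array([506.   , 172.818]))] from radius [ 0.571 -0.212  0.221] top [338.8   148.601]
(123, 85) [(array([ 0.586, -0.199,  0.211]), array([504.802, 183.983]))] from radius [ 0.585 -0.198  0.214] top [333.853 144.803]
(141, 115) [(array([ 0.604, -0.185,  0.193]), array([503.467, 193.999]))] from radius [ 0.609 -0.19   0.18 ] top [330.317 141.236]
(157, 145) [(array([ 0.627, -0.168,  0.171]), array([501.332, 205.589]))] from radius [ 0.636 -0.175  0.149] top [324.685 136.497]
(167, 160) [(array([ 0.644, -0.159,  0.147]), array([494.643, 211.492]))] from radius [ 0.647 -0.161  0.14 ] top [320.092 134.445]
(179, 175) [(array([ 0.663, -0.147,  0.117]), array([488.325, 217.066]))] from radius [ 0.664 -0.147  0.117] top [315.369 132.281]
(201, 190) [(array([ 0.682, -0.122,  0.074]), array([485.777, 219.314]))] from radius [ 0.703 -0.128  0.03 ] top [309.103 130.684]
w8 (np.float64(457.0), np.float64(10.0)) [ 0.438 -0.354 
[... 480 characters left out ...]
493 -0.28   0.278] [365.974 167.917]
w8 (np.float64(498.0), np.float64(115.0)) [ 0.506 -0.272  0.28 ] [363.035 163.253]
w8 (np.float64(502.0), np.float64(130.0)) [ 0.519 -0.259  0.272] [357.809 159.565]
w8 (np.float64(505.0), np.float64(145.0)) [ 0.533 -0.258  0.282] [357.421 153.813]
w8 (np.float64(506.0), np.float64(160.0)) [ 0.549 -0.247  0.273] [352.985 149.579]
w8 (np.float64(506.0), np.float64(175.0)) [ 0.566 -0.237  0.264] [348.615 144.998]
w8 (np.float64(504.0), np.float64(190.0)) [ 0.592 -0.204  0.22 ] [335.892 141.808]
w8 (np.float64(502.0), np.float64(205.0)) [ 0.618 -0.185  0.198] [328.923 136.389]
w8 (np.float64(485.0), np.float64(220.0)) [ 0.699 -0.094  0.029] [299.405 132.333]
```

```bash
python3 - <<'E'
from h import *; import pickle
np.set_printoptions(precision=4,suppress=True)
s,c=pickle.load(open("wrist16.pkl","rb")); K=c["camera_matrix"];T=camT(c,s)
f=lambda a,b:(260+a/6.5,130+b/6.5)
k=onz(K,T,[f(333,372)],.119)[0]; print("knob",k)
k2=onz(K,T,[f(333,372)],.120)[0]
w=onz(K,T,[f(352,222),f(320,478)],.119); print(w,w.mean(0),np.linalg.norm(w[1]-w[0]),np.degrees(np.arctan2(*(w[1]-w[0])[[1,0]])))
# side edges
e=onz(K,T,[f(384,240),f(352,470)],.119); print("R edge",np.degrees(np.arctan2(*(e[0]-e[1])[[1,0]])))
e=onz(K,T,[f(316,310),f(288,460)],.119); print("L edge",np.degrees(np.arctan2(*(e[0]-e[1])[[1,0]])))
pr=[f(272,455)]
Rm=R.from_euler('xyz',s["eef_rot"],degrees=True).as_matrix()
print("tool",(k-s["tcp_pos"])@Rm)
# housing circle centre at z .063
print("housing",onz(K,T,[f(340,270)],.063)[0])
a=np.radians(171.8); y=np.array([np.cos(a),np.sin(a)]); print("from jig", np.array([.430,-.0015])-.144*y)
E
```

```text
knob [ 0.5719 -0.0205  0.119 ]
[[ 0.5488 -0.036   0.119 ]
 [ 0.5888 -0.009   0.119 ]] [ 0.5688 -0.0225  0.119 ] 0.04830262944733623 34.0347833596634
R edge -146.4541363479133
L edge -149.54230366676344
tool [-0.0106 -0.0088  0.1789]
housing [ 0.5663 -0.0248  0.063 ]
from jig [ 0.5725 -0.022 ]
```

Emit:
apply_moves(
  commands=[
    {"dp":[-10,-9,40],"yaw":0.145,"grip":0.45},
    {"dp":[-10,-9,90],"yaw":0.145,"grip":0.45},
    {"dp":[-10,-9,120],"yaw":0.145,"grip":0.45},
    {"dp":[-10,-9,135],"yaw":0.145,"grip":0.45},
    {"dp":[-10,-9,135],"yaw":0.145,"grip":0.45},
  ],
)

```text
time_s: 20.12
tcp_pos: [0.5721, -0.021, 0.1636]
eef_rot: [180.0, -0.1, -146.9]
contact_force: [-0.2, 0.2, 0.1]
gripper_width: 0.0395
```

```bash
python3 cap.py 17 wrist scene; python3 - <<'E'
from h import *
t=cv2.imread("pics/wrist17.png")[120:245,220:420]; cv2.imwrite("pics/b.png",cv2.resize(t,None,fx=4,fy=4,interpolation=cv2.INTER_CUBIC))
E
```

```text
20.175 [ 0.57274558 -0.02096567  0.16465784] [-1.79967058e+02  3.36616536e-02 -1.46846344e+02] [1.00255066 0.09479212 0.05692556] 0.03947085152628838
```

View pics/b.png

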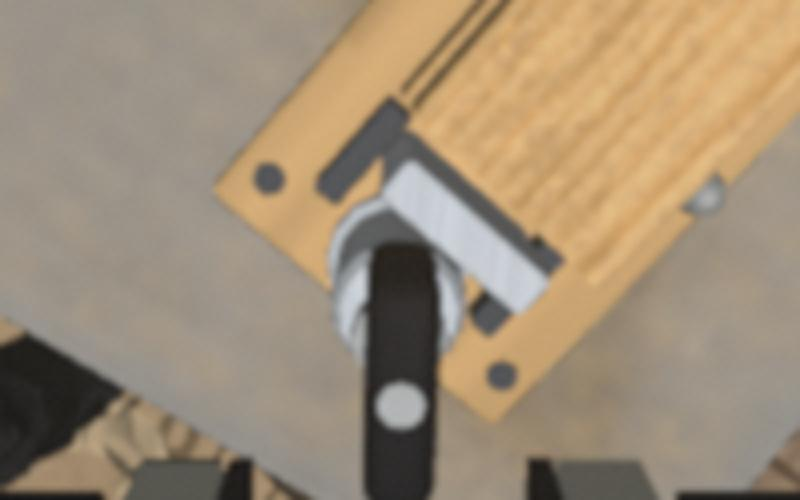

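View pics/scene17.png

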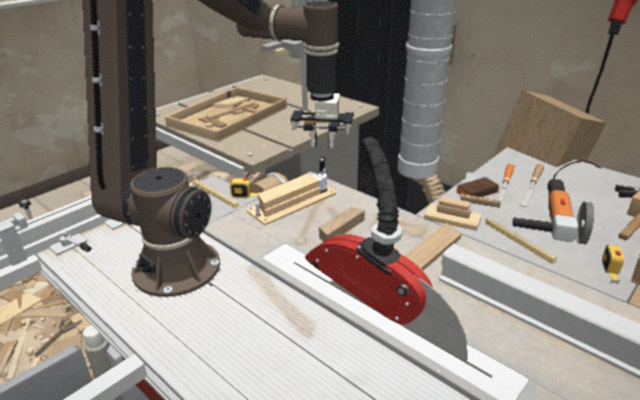

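```bash
python3 - <<'E'
from h import *; import pickle
s,c=pickle.load(open("wrist17.pkl","rb")); K=c["camera_matrix"];T=camT(c,s)
Rm=R.from_euler('xyz',s["eef_rot"],degrees=True).as_matrix()
print((onz(K,T,[(220+401/4,120+406/4)],.119)[0]-s["tcp_pos"])@Rm, onz(K,T,[(320.3,221.5)],.119)[0], s["joints"])
E
```

```text
[-0.00072199  0.00050665  0.04457914] [ 0.57231929 -0.0202151   0.119     ] [ 1.74722724e+01  1.38389865e+01 -1.75309653e+01  5.75848835e-03
 -5.86905317e+01 -7.43422982e+01]
```

Emit:
apply_moves(
  commands=[
    {"dp":[0,1.2,40],"yaw":0,"grip":0.45},
    {"dp":[0,1.2,65],"yaw":0,"grip":0.45},
    {"dp":[0,1.2,76],"yaw":0,"grip":0.45},
    {"dp":[0,1.2,76],"yaw":0,"grip":0.45},
    {"dp":[0,1.2,76],"yaw":0,"grip":0.05},
    {"dp":[0,1.2,76],"yaw":0,"grip":0.05},
    {"dp":[0,1.2,76],"yaw":0,"grip":0.05},
    {"dp":[0,1.2,76],"yaw":0,"grip":0.05},
    {"dp":[0,1.2,76],"yaw":0,"grip":0.05},
  ],
  newtons=35,
)

```text
time_s: 21.35
tcp_pos: [0.5715, -0.0195, 0.0881]
eef_rot: [180.0, 0.0, -146.8]
contact_force: [-2.7, 5.2, 3.2]
gripper_width: 0.0138
```

```bash
python3 cap.py 18 wrist scene; python3 - <<'E'
from h import *
print(get_state()["moment"])
t=cv2.imread("pics/scene18.png")[100:240,230:380]; cv2.imwrite("pics/b.png",cv2.resize(t,None,fx=4,fy=4,interpolation=cv2.INTER_CUBIC))
E
```

```text
21.4 [ 0.57153349 -0.01949313  0.08803352] [ 1.79972379e+02  2.89285249e-02 -1.46837857e+02] [-2.25701493  4.70980745  2.76898377] 0.013684350086921518
[ 1.8981698   0.87722935 -0.04797818]
```

View pics/b.png

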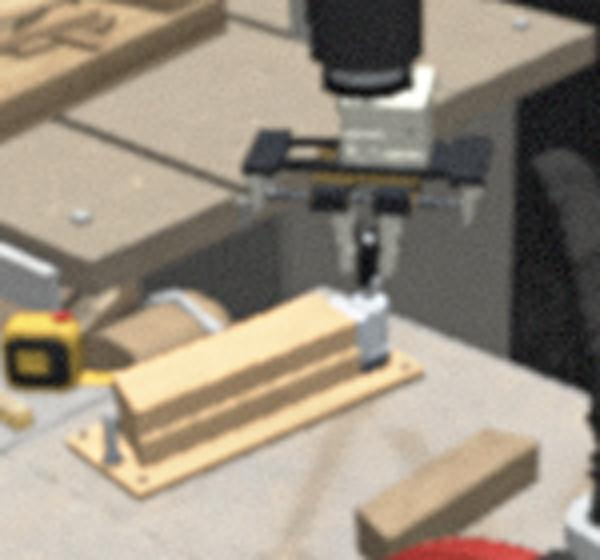

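Emit:
apply_moves(
  commands=[
    {"dp":[0,1.2,0],"yaw":0,"grip":0.05},
    {"dp":[0,1.2,3],"yaw":0,"grip":0.05},
    {"dp":[0,1.2,6],"yaw":0,"grip":0.05},
    {"dp":[0,1.2,9],"yaw":0,"grip":0.05},
    {"dp":[0,1.2,9],"yaw":0,"grip":0.05},
    {"dp":[0,1.2,9],"yaw":0,"grip":0.05},
  ],
  newtons=45,
)

```text
time_s: 22.2
tcp_pos: [0.5715, -0.0192, 0.0793]
eef_rot: [-180.0, 0.0, -146.8]
contact_force: [-0.9, 0.4, 7.9]
gripper_width: 0.0139
```

Emit:
apply_moves(
  commands=[
    {"dp":[0,0,0],"yaw":0.12,"grip":0.05},
    {"dp":[0,0,0],"yaw":0.25,"grip":0.05},
    {"dp":[0,0,0],"yaw":0.4,"grip":0.05},
    {"dp":[0,0,0],"yaw":0.55,"grip":0.05},
    {"dp":[0,0,0],"yaw":0.7,"grip":0.05},
    {"dp":[0,0,0],"yaw":0.85,"grip":0.05},
    {"dp":[0,0,0],"yaw":1.0,"grip":0.05},
    {"dp":[0,0,0],"yaw":1.0,"grip":0.05},
  ],
)

```text
time_s: 23.2
tcp_pos: [0.5715, -0.0197, 0.0794]
eef_rot: [-180.0, 0.1, 155.8]
contact_force: [-0.6, -3.3, 7.2]
gripper_width: 0.0136
```

```bash
python3 -c "
from plant import get_state
s=get_state();print(s['tcp_pos'],s['contact_force'],s['moment'],s['eef_rot'],s['joints'])"
```

```text
[ 0.57146679 -0.01968631  0.07944106] [-0.6468333  -3.28225814  7.20542171] [-0.97980481  0.21294701 -0.05316365] [-1.79971971e+02  6.82876226e-02  1.55769265e+02] [ 1.76722441e+01  1.88359090e+01 -2.32830275e+01  8.96553097e-02
 -4.78489931e+01 -1.31963144e+02]
```

Emit:
apply_moves(
  commands=[
    {"dp":[0,0,0],"yaw":0.12,"grip":0.05},
    {"dp":[0,0,0],"yaw":0.24,"grip":0.05},
    {"dp":[0,0,0],"yaw":0.3,"grip":0.05},
    {"dp":[0,0,0],"yaw":0.3,"grip":0.05},
  ],
)

```text
time_s: 23.7
tcp_pos: [0.5713, -0.0198, 0.0794]
eef_rot: [-180.0, 0.1, 138.6]
contact_force: [-0.2, -2.9, 7.9]
gripper_width: 0.0136
```

```bash
python3 -c "
from plant import get_state
s=get_state();print(s['tcp_pos'],s['contact_force'],s['moment'],s['eef_rot'],s['joints'][5])"
```

```text
[ 0.57132655 -0.01984381  0.07938972] [-0.17616976 -2.90517191  7.85505746] [-1.32978039  0.23933798 -0.05087223] [-1.79977459e+02  6.61934078e-02  1.38645514e+02] -149.07846777802146
```

Emit:
apply_moves(
  commands=[
    {"dp":[0,0,0],"yaw":0.06,"grip":0.05},
    {"dp":[0,0,0],"yaw":0.06,"grip":0.05},
  ],
)

```text
time_s: 23.95
tcp_pos: [0.5713, -0.0199, 0.0794]
eef_rot: [-180.0, 0.1, 135.2]
contact_force: [-0.0, -2.5, 7.7]
gripper_width: 0.0137
```

```bash
python3 -c "
from plant import get_state
s=get_state();print(s['tcp_pos'],s['contact_force'],s['moment'],s['eef_rot'],s['joints'][5])"
```

```text
[ 0.57130771 -0.01986908  0.07938835] [-0.01735812 -2.5404726   7.72302131] [-1.27108259  0.37400049 -0.06156449] [-1.79976639e+02  6.89125747e-02  1.35210570e+02] -152.51716228481058
```

Emit:
apply_moves(
  commands=[
    {"dp":[0,0,0],"yaw":0.05,"grip":0.05},
    {"dp":[0,0,0],"yaw":0.05,"grip":0.05},
  ],
)

```text
time_s: 24.2
tcp_pos: [0.5713, -0.0199, 0.0794]
eef_rot: [-180.0, 0.1, 132.4]
contact_force: [-0.0, -2.0, 7.5]
gripper_width: 0.0137
```

```bash
python3 -c "
from plant import get_state
s=get_state();print(s['tcp_pos'],s['contact_force'],s['moment'],s['eef_rot'],s['joints'][5])"
```

```text
[ 0.57128887 -0.01988401  0.07938256] [-0.04696572 -1.99264962  7.47330124] [-1.35193742  0.25915687 -0.05373261] [-1.79976463e+02  6.82873659e-02  1.32356201e+02] -155.3705746830937
```

Emit:
apply_moves(
  commands=[
    {"dp":[0,0,0],"yaw":0.05,"grip":0.05},
    {"dp":[0,0,0],"yaw":0.05,"grip":0.05},
  ],
)

```text
time_s: 24.45
tcp_pos: [0.5713, -0.0199, 0.0794]
eef_rot: [-180.0, 0.1, 129.6]
contact_force: [-0.6, -3.2, 8.2]
gripper_width: 0.0142
```

```bash
python3 -c "
from plant import get_state
s=get_state();print(s['tcp_pos'],s['contact_force'],s['moment'],s['eef_rot'],s['joints'][5])"
```

```text
[ 0.57133644 -0.01990599  0.0794488 ] [-0.56367457 -3.22331669  8.23205175] [-1.25725361  0.34820199  0.99855224] [-1.79962966e+02  8.99280756e-02  1.29607105e+02] -158.15666985302636
```

Emit:
apply_moves(
  commands=[
    {"dp":[0,0,0],"yaw":-0.015,"grip":0.05},
    {"dp":[0,0,0],"yaw":-0.015,"grip":0.45},
    {"dp":[0,0,0],"yaw":-0.015,"grip":0.45},
    {"dp":[0,0,0],"yaw":-0.015,"grip":0.45},
    {"dp":[0,0,-20],"yaw":-0.015,"grip":0.45},
    {"dp":[0,0,-70],"yaw":-0.015,"grip":0.45},
    {"dp":[0,0,-130],"yaw":-0.015,"grip":0.45},
    {"dp":[0,0,-190],"yaw":-0.015,"grip":0.45},
    {"dp":[0,0,-200],"yaw":-0.015,"grip":0.45},
    {"dp":[0,0,-200],"yaw":-0.015,"grip":0.45},
  ],
)

```text
time_s: 25.7
tcp_pos: [0.571, -0.0188, 0.2792]
eef_rot: [179.9, 0.0, 130.4]
contact_force: [0.0, 0.6, -0.7]
gripper_width: 0.0396
```

```bash
python3 cap.py 19 wrist scene; python3 - <<'E'
from h import *
t=cv2.imread("pics/scene19.png")[120:240,230:380]; cv2.imwrite("pics/b.png",cv2.resize(t,None,fx=5,fy=5,interpolation=cv2.INTER_CUBIC))
E
```

```text
25.75 [ 0.57038148 -0.01892026  0.27778132] [-1.79955796e+02 -5.82401497e-02  1.30359618e+02] [-0.05339723  0.01008224 -0.62915611] 0.03946729703229692
```

View pics/b.png

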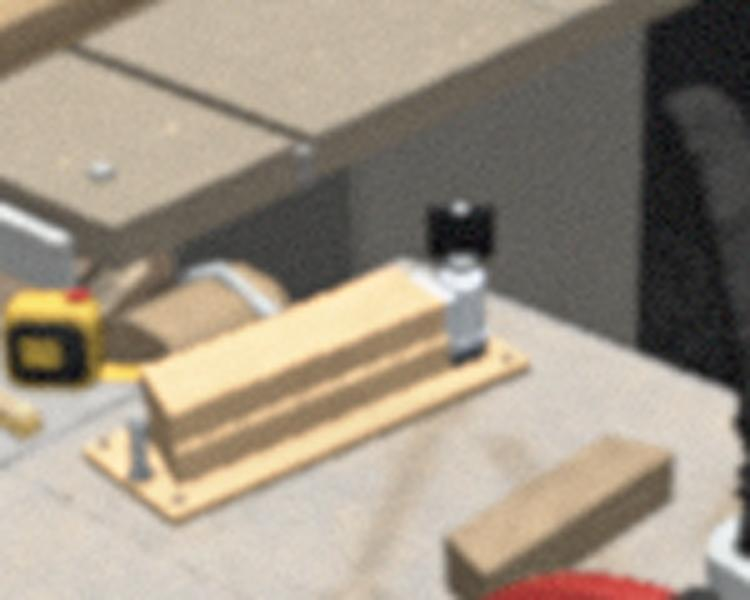

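View pics/wrist19.png

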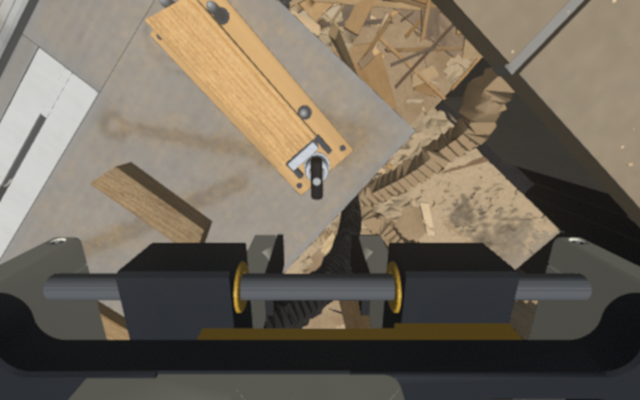

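```bash
python3 - <<'E'
from h import *; import pickle
np.set_printoptions(precision=4,suppress=True)
for z in (.119,.111): print(z,proj(Ks,Ts,[.5713,-.0198,z])[0])
def cap(n):
    c=pickle.load(open(n,"rb"))[1]; g=cv2.cvtColor(c["color"],cv2.COLOR_RGB2GRAY).astype(float); r=g[145:180,310:335]; return r
import numpy as np
for n in ("scene15.pkl","scene19.pkl"):
    r=cap(n); print(n,[int(x) for x in r[:,10:15].mean(1)])
s,c=pickle.load(open("wrist19.pkl","rb")); K=c["camera_matrix"];T=camT(c,s)
t=c["color"][:,:,::-1][0:215,140:360]; cv2.imwrite("pics/b.png",cv2.resize(t,None,fx=2.75,fy=2.75,interpolation=cv2.INTER_CUBIC))
E
```

```text
0.119 [321.9914 159.3627]
0.111 [322.0228 161.5402]
scene15.pkl [95, 96, 95, 96, 93, 95, 96, 94, 94, 94, 93, 87, 75, 100, 127, 99, 57, 36, 33, 28, 30, 29, 37, 53, 74, 83, 96, 118, 149, 194, 233, 238, 229, 205, 183]
scene19.pkl [92, 94, 95, 95, 95, 95, 95, 94, 95, 95, 93, 93, 92, 93, 94, 116, 134, 101, 50, 22, 25, 19, 25, 16, 28, 70, 132, 163, 153, 182, 229, 237, 226, 190, 173]
```

View pics/b.png

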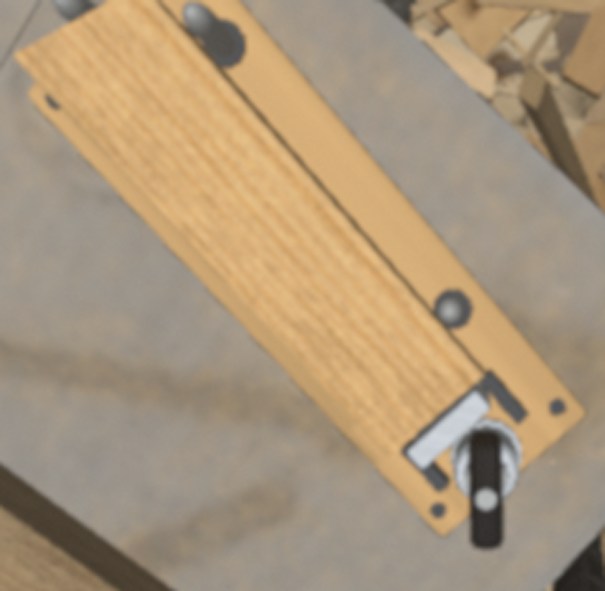

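```bash
python3 -c "
from plant import close_job
print(close_job())"
```

```text
the job is handed in; nothing more can be done
None
```

The loose blank is on top of the lower one against the jig's pins, the wing knob is screwed down to its stop and stayed down when let go, and I handed the job in at about 26 s.

**What I did**
- The dust hose passes about 0.26 m over the loose blank's middle, so the wrist could not come down there. I took the blank by its far end, slid it clear, and regripped it 25 mm off mid-length, not at mid-length as advised.
- I lifted it over the hose and lowered it into the jig. I felt it touch the side pins and then the end pin, let go, and nudged it against the pins once more.
- I pinched the knob, pushed it down about 8.7 mm and turned it clockwise about 1.45 rad, until the twist jumped to 1 N m at its stop. Then I released it and moved clear.

**Last checks**
- The knob's cap stays about 8 mm lower in the picture after release.
- The jaw is up to the pile's end, and the upper blank lies square along both side pins.
- There is no force on the tool. I did not touch the rule, tape or offcuts.

**Less certain**
- The bright line between the two blanks looks like the lower one's bevelled edge; my cameras could not rule out an offset of 1 to 2 mm.
- Early estimates of the hose's position near the knob disagreed by a few centimetres. A later two-view measurement gave about 25 mm clearance, and no contact was felt.

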